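Clear the jewelry box and put the jewelry away by metal

ROBOT

A 6-joint arm with a two-finger parallel gripper is mounted at the origin on the work surface. World frame = base frame: x ahead of the robot, y to its left, z up, the work surface at z = 0. Lengths are in m, angles in degrees, forces in N, time in s.
With the tool pointing down it reaches from about 0.35 to 0.875 m from the base axis. Payload 4.2 kg.
Tool frame: the origin (TCP) lies on the centre line of the jaws, within the pads' length; the fingertips stand 19 mm ahead of it and the grasp point (between the pads) is the TCP; z points along the fingers, y is the line along which they close (so a half turn about z gives the same grasp; the last joint's range is limited). The gripper opens to 87 mm and grips with 3 to 60 N. Pads are 19 mm wide; open, the fingers measure 117 mm over their backs; the gripper's body (75 mm by 190 mm) begins 51 mm behind the grasp point.
Start: joints at [-59.611, 22.042, 0.453, 0, -68.411, -14.817], TCP at [0.168, -0.602, 0.242] pointing down, gripper open.
Joint ranges: [-179.83, 179.83], [-69.29, 118.12], [-61.27, 80.66], [-181.25, 117.63], [-171.15, -9.14], [-177.46, 177.46]. Speed limits (degrees/s): [159.86, 159.86, 180, 180, 180, 180].

INTERFACE

Orientations are given as a 3x3 rotation matrix whose columns are the frame's x, y, z axes.
In Python, from station import sense, capture, finish_job, search_frame, masks_of gives the robot as it stands.
- The arm moves only by the tool drive_tool, never from a script. Its argument "rows" is a list of rows, each a list of 7 numbers: the opening in per cent of the stroke, from 0 (shut) to 100 (fully open), then the shift along the world's x, y, z in mm, then the turn, a rotation vector about the world's x, y, z in rad. In form: [[fingers, dx, dy, dz, wx, wy, wz], ...]. A call has 1 to 5 rows; each row shifts and turns the commanded pose from where the row before left it; what a row does not reach is not made up. A row lasts 1/12 s, in which the tool goes at most 41.7 mm and 7.16 degrees, less where a joint would pass 70% of its speed; a pose out of reach is approached as far as the arm can. A call is refused whole if a number of a shift passes 41.7 or a number of a turn 0.125, either way. A call with a gripper value outside its range is refused whole. The fingers move at their own pace and stop on an object; the grip force is fixed at half the most. Time passes only in rows, so rows that do not move let the fingers close. It gives the time, the measured TCP pose, the force, the opening and the grip force at its end, in the units of the state.
- sense(): the state, without advancing time (a new reading comes with each control period).
- capture(name): name is "side" or "top" or "wrist"; returns a dict with "frame" (400x640x3 uint8, red, green, blue), "z_map" (400x640 float32, m along the optical axis (not along the pixel's ray), 0 where there is no reading), "fx", "fy", "cx", "cy" (pixels), "distortion" ([k1, k2, p1, p2, k3] as OpenCV has them; the pictures are not rectified), "R" (3x3) and "t" (3): a world point X has camera coordinates R X + t; the wrist camera has in their place "T_tool_cam" (4x4, takes a point from camera to tool coordinates, whose origin is the TCP and whose axes are the flange's). Camera axes: x right, y down, z forward; pixel columns grow to the right and rows downward; lengths in m; the calibration is good to about 2 mm. A picture is of the moment at which its call begins: read the wrist's pose just before it.
- finish_job(): hands the job in; it is judged then, once.
Trained networks look in a picture, given as the dict that the camera call returned (one of the last four; its "shot" number tells which), for a name from the list of things; names that differ only in an ending like _2 or _b are one class to them, and where a whole thing is asked for, a point or a joint stands for the part that bears it (a point fixed in the world has none). Each returns a list of dicts, best first, with "p" (0 to 1); they miss things now and then, are a little off and sometimes report something else, mostly with a low value. They report only what shows in the picture. A call takes as long as a camera call.
- search_frame(label, picture): "xy" ([column, row] in pixels, amid what is visible of it).
- masks_of(label, picture): "region" (400x640 bool, what is visible of it) and "xy" ([column, row] in pixels, amid what is visible of it).
The state is a dict: "time_s": time; "joints": joint angles; "joint_velocities": joint speeds; "effort": joint torques, N m; "tcp_pos": TCP position; "ee_rot": TCP orientation; "wrist_force": force on the tool from outside, world axes, zero at the start; "moment": the same for the moment, N m; "gripper_width": opening from 0.0 (shut) to 1.0 (fully open); "gripper_force": force on a finger pad.
Only numpy, scipy, OpenCV 4.12 (cv2) and the standard library are available. Lean on these libraries where they do the work, as an engineer would, in place of code of your own. Each camera call takes 0.05 s, during which the arm holds its last target. There are 200 camera calls.

TASK

Take the glasses off the jewelry box and set them down in the leather valet tray, then open the box's lid and put every piece of jewelry lying on the nightstand into the box with its own metal: gold in the compartment where the gold bangle lies, silver in the one with the silver bangle. Leave the bangles in their compartments, shut the lid fully when everything is in, and do not disturb the bowl, the nail file or the shoehorn.

Things in the scene. Friction and masses are not known exactly. Their poses are not given: they have to be found in the camera images.
- jewelry_box: Fixed brown wooden jewelry box, 160 (x, front to back) x 230 (y) x 65 (z) mm, walls and floor 7 mm. Origin under its centre; x points from its front to its hinged back, z up. A wall 7 mm thick and 49 mm high along x at y = 0 divides it into a +y and a -y compartment, each about 146 x 104 mm inside, open to the lid.
- lid (a joint): Lid of the jewelry box, a 160 x 230 x 8 mm board on the rim, its top 73.5 mm above the box's underside. Hinged along the back top edge (box frame x = +80 mm, z = 65.5 mm). Value in rad: 0 shut, grows as it opens up and away from the front, stop at 1.9. Stiff hinge (about 0.3 N m): it stays wherever it is left.
- lid_handle (a point): Middle of the round brass handle bar on the lid: bar 11 mm in diameter, 100 mm long, parallel to the hinge (along the box's y), its axis 35 mm above the lid's top, on two posts near its ends; 14 mm behind the lid's front edge. With the lid shut it is at x = -66 mm, y = 0, z = 108.5 mm in the box frame (146 mm in front of and 43 mm above the hinge line). It turns with the lid.
- valet_tray: Fixed shallow brown leather valet tray, 200 (x) x 110 (y) x 15 (z) mm, walls and floor 5 mm. Origin under its centre, z up.
- glasses: Black plastic glasses, folded, about 40 g, standing on their lower rims on the shut lid: 32 (x, front to folded temples) x 138 (y) x 40 (z) mm. Origin at the centre of the underside. At the middle they can be pinched along x across bridge and temples (32 mm) at 20 to 35 mm above the underside.
- glasses_mid (a point): Centre of the glasses, 20 mm above their underside.
- gold_bangle: Gold bangle, flat ring of 68 mm outer and 54 mm inner diameter, 10 mm high, lying in one compartment of the jewelry box (which one varies). Origin at the centre of its underside.
- silver_bangle: Silver bangle, same size as the gold one, lying in the other compartment. Origin at the centre of its underside.
- gold_locket: Gold rounded rectangular locket, 38 (x) x 30 (y) x 14 (z) mm, one round stone on top (red stones), 35 g. Lies flat on the nightstand to the right of the box. Origin at the centre of its underside. May be absent.
- gold_clip: Gold bar-shaped hair clip, 56 (x) x 18 (y) x 14 (z) mm, three small stones on top (red stones), 35 g. Lies flat on the nightstand to the right of the box. Origin at the centre of its underside. May be absent.
- gold_brooch: Gold square brooch, 34 x 34 x 14 mm, five stones on top (red stones), 35 g. Lies flat on the nightstand to the right of the box. Origin at the centre of its underside. May be absent.
- silver_locket: Silver rounded rectangular locket, 38 (x) x 30 (y) x 14 (z) mm, one round stone on top (blue stones), 35 g. Lies flat on the nightstand to the right of the box. Origin at the centre of its underside. May be absent.
- silver_clip: Silver bar-shaped hair clip, 56 (x) x 18 (y) x 14 (z) mm, three small stones on top (blue stones), 35 g. Lies flat on the nightstand to the right of the box. Origin at the centre of its underside. May be absent.
- silver_brooch: Silver square brooch, 34 x 34 x 14 mm, five stones on top (blue stones), 35 g. Lies flat on the nightstand to the right of the box. Origin at the centre of its underside. May be absent.
- bowl: Pale pink ceramic bowl, 110 mm across, 50 mm high, origin under its centre. Bystander.
- nail_file: Steel nail file with a white handle, 160 x 15 x 6 mm, lying along its x. Bystander.
- shoehorn: Short grey plastic shoehorn, 170 x 36 x 5 mm, lying along its x. Bystander.

How it is judged:
By the outcome, as a careful person would: the job done as asked, in the order asked, and still so for the second after the job is handed in, with the robot touching nothing.
Of gold_locket, gold_clip, gold_brooch, silver_locket, silver_clip, silver_brooch only 4 to 6 are there at a start; the rules pass over those that are not, and their reading is None.
At some moment in a run one of gold_locket, gold_clip, gold_brooch, silver_locket, silver_clip, silver_brooch may be knocked a few centimetres aside while the robot is not near it.
Once in a run the grip may slacken for a moment while it holds something.
It also fails if it takes over 210 s, if anything falls off the work surface, if the arm or the gripper's body presses on something with over 40 N, if the wrist force passes 120 N, or if a joint passes its speed limit or range.

## Working session

There is one attempt and no reset: what is moved stays moved. The work goes in short steps, Python scripts to look and compute and a tool call to move; the robot and the scene stay as the last step left them, time stands still between calls to the robot, and variables do not carry over. Pictures are saved under pics/ and viewed, at most 14 in all, crops included, and the job is handed in when it is done.

Besides the shell and the picture viewer there is one more tool, called after "Request:" as name([rows], argument=value, ...), one row to a line, values as JSON. drive_tool: Moves the arm, as the interface text tells. Its arguments: {"type":"object","properties":{"rows":{"type":"array"}},"required":["rows"]}

```bash
ls; mkdir -p pics; cat > h.py <<'E'
import numpy as np, cv2
from station import sense, capture, finish_job, search_frame, masks_of
def world(c, px, z=None, s=None):
    """pixels Nx2 (+ depth) -> world points"""
    px=np.atleast_2d(np.asarray(px,float))
    K=np.array([[c["fx"],0,c["cx"]],[0,c["fy"],c["cy"]],[0,0,1]])
    n=cv2.undistortPoints(px[:,None],K,np.array(c["distortion"],float))[:,0]
    r=np.c_[n,np.ones(len(n))]
    if "T_tool_cam" in c:
        T=np.array(c["T_tool_cam"]);Rt=np.array(s["ee_rot"]);A=Rt@T[:3,:3];o=Rt@T[:3,3]+np.array(s["tcp_pos"])
    else:
        R=np.array(c["R"]);A=R.T;o=-R.T@np.array(c["t"])
    if z is None:
        i=px.round().astype(int);d=c["z_map"][i[:,1],i[:,0]];return o+(r*d[:,None])@A.T
    w=r@A.T
    return o+w*((z-o[2])/w[:,2])[:,None]
def mask_pts(c,m,s=None):
    v,u=np.nonzero(m&(c["z_map"]>0));return world(c,np.c_[u,v],None,s)
def rect(p):
    (cx,cy),(w,h),a=cv2.minAreaRect((p[:,:2]*1000).astype(np.float32));return [round(x,1) for x in (cx,cy,w,h,a)]
def save(c,n): cv2.imwrite(f"pics/{n}.png",c["frame"][:,:,::-1])
J=[a+"_"+b for a in("gold","silver") for b in("locket","clip","brooch")]
E
cat > a.py <<'E'
from h import *
s=sense();print(s["time_s"],s["tcp_pos"],np.round(s["ee_rot"],3).tolist())
for n in("top","side"):
    c=capture(n);save(c,n+"0")
    for l in ["jewelry_box","glasses","valet_tray","lid_handle","bowl","nail_file","shoehorn"]+J:
        r=masks_of(l,c)
        for q in r[:2]:
            if q["p"]<.3: continue
            p=mask_pts(c,q["region"])
            if len(p)<5: continue
            hi=np.percentile(p[:,2],95);t=p[p[:,2]>hi-.008] if n=="top" else p
            print(n,l,round(q["p"],2),[int(x) for x in q["xy"]],len(p),"rect",rect(t),"z",np.round(np.percentile(p[:,2],[5,50,95])*1000))
E
python3 a.py
```

```text
pics
0.0 [ 0.16768456 -0.60149218  0.24045083] [[-0.963, -0.268, -0.001], [-0.268, 0.963, 0.002], [0.0, 0.002, -1.0]]
top jewelry_box 0.56 [298, 218] 3432 rect [513.9, 2.1, 229.9, 159.7, 89.8] z [70. 74. 78.]
top glasses 0.6 [292, 207] 289 rect [533.9, 10.8, 137.1, 31.9, 81.7] z [ 74. 108. 114.]
top glasses 0.54 [401, 253] 99 rect [407.0, -331.0, 54.7, 17.1, 13.8] z [ 7. 13. 17.]
top valet_tray 0.95 [199, 241] 2043 rect [438.6, 328.6, 109.3, 198.0, 81.0] z [ 1.  6. 16.]
top valet_tray 0.72 [204, 161] 883 rect [687.8, 308.7, 106.1, 104.9, 5.9] z [ 3. 21. 50.]
top lid_handle 0.89 [299, 217] 3495 rect [513.8, 1.9, 229.9, 159.8, 89.8] z [70. 74. 78.]
top bowl 0.57 [204, 163] 824 rect [686.3, 307.4, 105.0, 100.1, 47.1] z [ 4. 20. 50.]
top nail_file 0.73 [435, 223] 217 rect [509.4, -442.8, 152.3, 17.0, 8.1] z [-1.  4.  9.]
top shoehorn 0.68 [383, 160] 400 rect [729.4, -279.0, 32.6, 167.1, 89.2] z [1. 5. 9.]
top gold_locket 0.42 [370, 226] 96 rect [498.4, -226.9, 27.7, 35.3, 52.9] z [ 9. 14. 18.]
top gold_brooch 0.51 [397, 222] 105 rect [519.6, -315.2, 29.4, 33.7, 1.1] z [ 8. 14. 18.]
top s
[... 1126 characters left out ...]
96.8, -227.3, 30.1, 39.6, 59.6] z [ 6. 13. 16.]
side gold_clip 0.43 [304, 209] 3501 rect [498.7, -168.1, 743.4, 206.7, 81.9] z [15. 73. 78.]
side gold_brooch 0.61 [335, 319] 278 rect [520.1, -314.4, 38.4, 33.2, 1.6] z [ 3. 13. 17.]
side gold_brooch 0.58 [239, 148] 1581 rect [440.6, 338.3, 136.9, 202.4, 81.4] z [ 3.  6. 15.]
side silver_locket 0.72 [294, 187] 402 rect [547.6, 80.8, 280.4, 34.9, 79.7] z [ 74. 107. 114.]
side silver_locket 0.57 [281, 298] 185 rect [422.1, -233.0, 35.3, 28.0, 72.3] z [ 9. 13. 16.]
side silver_clip 0.58 [286, 342] 304 rect [410.0, -329.6, 61.3, 19.8, 13.9] z [ 2. 13. 16.]
side silver_brooch 0.7 [350, 278] 224 rect [583.2, -235.1, 32.5, 33.4, 69.4] z [ 3. 13. 17.]
```

```bash
python3 - <<'E'
import cv2
a=cv2.imread("pics/top0.png")[90:330,130:490];b=cv2.imread("pics/side0.png")
cv2.imwrite("pics/v1.png",cv2.resize(a,(800,533),interpolation=cv2.INTER_CUBIC))
E
```

```text
(no output)
```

View pics/v1.png

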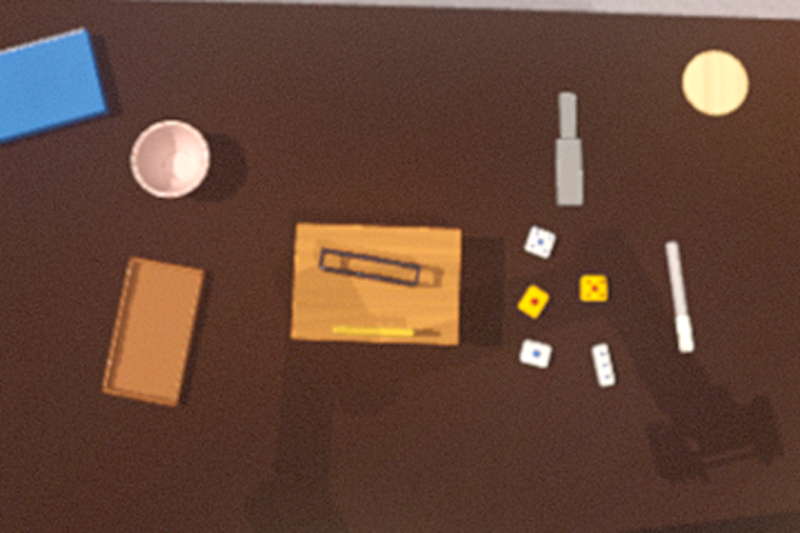

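View pics/side0.png

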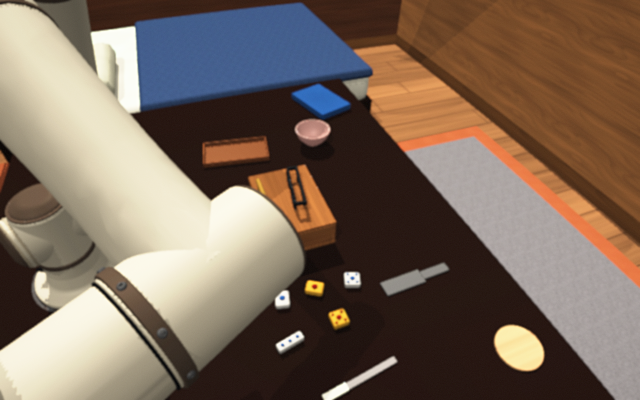

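Request:
drive_tool([
  [100,18.3,30.6,0,0,0,0.0578],
  [100,18.3,30.6,0,0,0,0.0578],
  [100,18.3,30.6,0,0,0,0.0578],
  [100,18.3,30.6,0,0,0,0.0578],
  [100,18.3,30.6,0,0,0,0.0578],
])

```text
time_s: 1.82
tcp_pos: [0.2598, -0.4477, 0.2416]
ee_rot: [[-0.846, -0.534, 0.0], [-0.534, 0.846, -0.0], [-0.0, -0.0, -1.0]]
wrist_force: [1.4, -0.1, 0.0]
gripper_width: 1.0
gripper_force: 0.0
```

Request:
drive_tool([
  [100,18.3,30.6,0,0,0,0.0578],
  [100,18.3,30.6,0,0,0,0.0578],
  [100,18.3,30.6,0,0,0,0.0578],
  [100,18.3,30.6,0,0,0,0.0578],
  [100,18.3,30.6,0,0,0,0.0578],
])

```text
time_s: 2.23
tcp_pos: [0.3514, -0.2945, 0.2419]
ee_rot: [[-0.658, -0.753, 0.001], [-0.753, 0.658, -0.0], [-0.0, -0.001, -1.0]]
wrist_force: [-0.4, -0.6, 0.4]
gripper_width: 1.0
gripper_force: 0.0
```

Request:
drive_tool([
  [100,18.3,30.6,0,0,0,0.0578],
  [100,18.3,30.6,0,0,0,0.0578],
  [100,18.3,30.6,0,0,0,0.0578],
  [100,18.3,30.6,0,0,0,0.0578],
  [100,18.3,30.6,0,0,0,0.0578],
])

```text
time_s: 2.65
tcp_pos: [0.4429, -0.1413, 0.242]
ee_rot: [[-0.416, -0.909, 0.001], [-0.909, 0.416, -0.0], [-0.0, -0.001, -1.0]]
wrist_force: [0.3, -0.7, 0.8]
gripper_width: 1.0
gripper_force: 0.0
```

Request:
drive_tool([
  [100,18.3,30.6,0,0,0,0.0578],
  [100,18.3,30.6,0,0,0,0.0578],
  [100,18.3,30.6,0,0,0,0.0578],
  [100,18.3,30.6,0,0,0,0.0578],
  [100,18.3,30.6,0,0,0,0.0578],
])

```text
time_s: 3.07
tcp_pos: [0.5344, 0.0117, 0.2419]
ee_rot: [[-0.139, -0.99, 0.001], [-0.99, 0.139, 0.0], [-0.0, -0.001, -1.0]]
wrist_force: [-0.4, -1.2, -0.3]
gripper_width: 0.997
gripper_force: 0.0
```

Request:
drive_tool([
  [80,0,0,0,0,0,0],
  [80,0,0,0,0,0,0],
])

```text
time_s: 3.23
tcp_pos: [0.5344, 0.0115, 0.2411]
ee_rot: [[-0.14, -0.99, -0.001], [-0.99, 0.14, -0.0], [0.0, 0.001, -1.0]]
wrist_force: [-1.5, -0.4, 0.1]
gripper_width: 0.925
gripper_force: 0.0
```

```bash
cat > st.py <<'E'
from h import *
s=sense();R=np.array(s["ee_rot"])
def st():
    print("t",round(s["time_s"],2),"tcp",np.round(np.array(s["tcp_pos"])*1000,1),"yawY",round(np.degrees(np.arctan2(R[1,1],R[0,1])),1),"z",np.round(R[:,2],3),"F",np.round(s["wrist_force"],1),"w",round(float(s["gripper_width"])*87,1),"gf",s["gripper_force"],"q",np.round(s["joints"],0))
st()
E
python3 - <<'E'
from st import *
c=capture("wrist");save(c,"w1")
for q in masks_of("glasses",c)[:2]:
    p=mask_pts(c,q["region"],s);p=p[p[:,2]>.1];print(q["p"],q["xy"],rect(p),np.percentile(p[:,2],[5,50,95]))
for q in masks_of("lid_handle",c)[:1]:
    p=mask_pts(c,q["region"],s);print(q["p"],rect(p));h=p[p[:,2]>.1];print(np.percentile(p[:,2],[5,50,95]))
    f=h[h[:,0]<.48];print("bar",rect(f) if len(f)>5 else 0)
E
```

```text
t 3.23 tcp [534.4  11.5 241.1] yawY 171.9 z [-0.001 -0.    -1.   ] F [-1.5 -0.4  0.1] w 80.5 gf 0.0 q [ 19.  13. -12.  -0. -65. -27.]
0.57 [313.6, 171.5] [535.1, 5.7, 123.9, 31.9, 81.8] [0.10436227 0.10736577 0.11283958]
0.7 [515.8, -4.8, 163.4, 242.8, 0.8]
[0.0714343  0.07268046 0.1082368 ]
bar [450.6, 2.7, 109.1, 11.3, 89.3]
```

Request:
drive_tool([
  [70,0.3,-0.5,-30,0,0,0],
  [70,0,0,-30,0,0,0],
  [70,0,0,-30,0,0,0],
  [70,0,0,-30,0,0,0],
  [70,0,0,-21,0,0,0],
])

```text
time_s: 3.8
tcp_pos: [0.5323, 0.0079, 0.0986]
ee_rot: [[-0.145, -0.989, -0.003], [-0.989, 0.145, -0.0], [0.001, 0.002, -1.0]]
wrist_force: [0.4, 0.3, 0.6]
gripper_width: 0.703
gripper_force: 0.0
```

Request:
drive_tool([
  [0,0,0,0,0,0,0],
  [0,0,0,0,0,0,0],
  [0,0,0,0,0,0,0],
  [0,0,0,0,0,0,0],
  [0,0,0,0,0,0,0],
])

```text
time_s: 4.22
tcp_pos: [0.5351, 0.0096, 0.1024]
ee_rot: [[-0.143, -0.99, 0.004], [-0.99, 0.143, 0.001], [-0.001, -0.003, -1.0]]
wrist_force: [-0.7, 0.3, 0.5]
gripper_width: 0.407
gripper_force: 0.0
```

Request:
drive_tool([
  [0,0,0,0,0,0,0],
  [0,0,0,0,0,0,0],
  [0,0,0,8,0,0,0],
  [0,0,0,20,0,0,0],
  [0,0,0,30,0,0,0],
])

```text
time_s: 4.63
tcp_pos: [0.532, 0.0091, 0.157]
ee_rot: [[-0.143, -0.99, -0.007], [-0.99, 0.143, -0.001], [0.002, 0.007, -1.0]]
wrist_force: [0.8, 0.2, -0.5]
gripper_width: 0.364
gripper_force: 30.0
```

Request:
drive_tool([
  [0,-6.8,22.7,4,0,0,0.1113],
  [0,-6.8,22.7,4,0,0,0.1113],
  [0,-6.8,22.7,4,0,0,0.1113],
  [0,-6.8,22.7,4,0,0,0.1113],
  [0,-6.8,22.7,4,0,0,0.1113],
])

```text
time_s: 5.05
tcp_pos: [0.4994, 0.1239, 0.1792]
ee_rot: [[0.407, -0.914, 0.0], [-0.914, -0.407, 0.0], [-0.0, -0.0, -1.0]]
wrist_force: [0.6, 0.2, -1.4]
gripper_width: 0.363
gripper_force: 30.0
```

Request:
drive_tool([
  [0,-6.8,22.7,0,0,0,0.1113],
  [0,-6.8,22.7,0,0,0,0.1113],
  [0,-6.8,22.7,0,0,0,0.1113],
  [0,-6.8,22.7,0,0,0,0.1113],
  [0,-6.8,22.7,0,0,0,0.1113],
])

```text
time_s: 5.47
tcp_pos: [0.4654, 0.2375, 0.1789]
ee_rot: [[0.828, -0.561, -0.0], [-0.561, -0.828, 0.0], [-0.0, -0.0, -1.0]]
wrist_force: [1.1, 0.6, -0.0]
gripper_width: 0.361
gripper_force: 30.0
```

Request:
drive_tool([
  [0,-6.8,22.7,-10,0,0,0.1113],
  [0,-6.8,22.7,-10,0,0,0.1113],
  [0,-6.8,22.7,-10,0,0,0.1113],
  [0,-6.8,22.7,-10,0,0,0.1113],
  [0,0,0,0,0,0,0],
])

```text
time_s: 5.88
tcp_pos: [0.4374, 0.3299, 0.1369]
ee_rot: [[0.989, -0.148, -0.002], [-0.148, -0.989, -0.001], [-0.001, 0.001, -1.0]]
wrist_force: [0.5, -0.7, -0.8]
gripper_width: 0.365
gripper_force: 30.0
```

```bash
python3 - <<'E'
from st import *
c=capture("side");save(c,"s1")
for q in masks_of("glasses",c)[:2]:
    p=mask_pts(c,q["region"]);print(q["p"],q["xy"],rect(p),np.percentile(p[:,2],[2,50,98]))
c=capture("top")
for l in("glasses","valet_tray"):
  for q in masks_of(l,c)[:1]:
    p=mask_pts(c,q["region"]);p=p[p[:,2]>.008];print(l,q["p"],q["xy"],rect(p),np.percentile(p[:,2],[2,50,98]))
E
```

```text
t 5.88 tcp [437.4 329.9 136.9] yawY -98.5 z [-0.002 -0.001 -1.   ] F [ 0.5 -0.7 -0.8] w 31.8 gf 29.998415645677596 q [ 54.  20. -19.  -0. -51.  28.]
0.85 [220.6, 119.9] [432.3, 403.8, 320.8, 163.2, 81.9] [0.00054873 0.13016668 0.14735133]
glasses 0.49 [184.1, 228.7] [427.0, 339.2, 53.3, 154.8, 81.5] [0.11391826 0.14309923 0.15177309]
valet_tray 0.65 [204.1, 227.4] [436.4, 306.4, 139.1, 200.0, 84.5] [0.00814063 0.01281318 0.11987014]
```

Request:
drive_tool([
  [0,1,-1,-25,0,0,0],
  [0,0,0,-25,0,0,0],
  [0,0,0,-25,0,0,0],
  [0,0,0,-15,0,0,0],
  [0,0,0,-9,0,0,0],
])

```text
time_s: 6.55
tcp_pos: [0.4397, 0.3246, 0.0381]
ee_rot: [[0.988, -0.157, -0.002], [-0.157, -0.988, -0.002], [-0.001, 0.002, -1.0]]
wrist_force: [0.3, 0.9, 0.4]
gripper_width: 0.363
gripper_force: 30.0
```

Request:
drive_tool([
  [0,0,0,-3,0,0,0],
  [0,0,0,-3,0,0,0],
  [0,0,0,0,0,0,0],
])

```text
time_s: 6.8
tcp_pos: [0.4405, 0.3264, 0.0342]
ee_rot: [[0.988, -0.155, 0.001], [-0.155, -0.988, 0.001], [0.001, -0.001, -1.0]]
wrist_force: [-1.1, -0.4, -0.1]
gripper_width: 0.363
gripper_force: 30.0
```

Request:
drive_tool([
  [0,0,0,-1,0,0,0],
  [55,0,0,0,0,0,0],
  [55,0,0,0,0,0,0],
  [55,0,0,0,0,0,0],
  [55,0,0,0,0,0,0],
])

```text
time_s: 7.22
tcp_pos: [0.44, 0.3265, 0.0329]
ee_rot: [[0.988, -0.155, 0.0], [-0.155, -0.988, 0.001], [0.0, -0.001, -1.0]]
wrist_force: [-0.1, -0.2, -0.5]
gripper_width: 0.524
gripper_force: 0.0
```

Request:
drive_tool([
  [55,0,0,8,0,0,0],
  [55,0,0,25,0,0,0],
  [55,0,0,35,0,0,0],
  [55,0,0,41,0,0,0],
  [55,0,0,41,0,0,0],
])

```text
time_s: 7.63
tcp_pos: [0.4395, 0.3257, 0.1845]
ee_rot: [[0.988, -0.155, -0.001], [-0.155, -0.988, -0.001], [-0.0, 0.001, -1.0]]
wrist_force: [0.7, 1.6, -0.0]
gripper_width: 0.547
gripper_force: 0.0
```

Request:
drive_tool([
  [60,0,-25,5,0,0,-0.11],
  [60,0,-25,5,0,0,-0.11],
  [60,0,-25,5,0,0,-0.11],
  [60,0,-25,5,0,0,-0.11],
  [60,0,-25,5,0,0,-0.11],
])

```text
time_s: 8.05
tcp_pos: [0.4396, 0.2001, 0.2086]
ee_rot: [[0.758, -0.652, 0.001], [-0.652, -0.758, 0.001], [0.0, -0.001, -1.0]]
wrist_force: [0.8, 0.9, 0.8]
gripper_width: 0.597
gripper_force: 0.0
```

Request:
drive_tool([
  [60,0,-25,0,0,0,-0.11],
  [60,0,-25,0,0,0,-0.11],
  [60,0,-25,0,0,0,-0.11],
  [60,0,-25,0,0,0,-0.11],
  [60,0,-25,0,0,0,-0.11],
])

```text
time_s: 8.47
tcp_pos: [0.4396, 0.075, 0.2083]
ee_rot: [[0.305, -0.952, 0.001], [-0.952, -0.305, 0.0], [-0.0, -0.001, -1.0]]
wrist_force: [0.8, -0.5, 1.1]
gripper_width: 0.599
gripper_force: 0.0
```

```bash
python3 - <<'E'
from st import *
c=capture("side");save(c,"s2")
for q in masks_of("glasses",c)[:2]:
    p=mask_pts(c,q["region"]);print(q["p"],q["xy"],rect(p),np.percentile(p[:,2],[2,50,98]))
c=capture("top");save(c,"t2")
for l in("glasses","valet_tray","jewelry_box"):
  for q in masks_of(l,c)[:1]:
    p=mask_pts(c,q["region"]);p=p[p[:,2]>.008];print(l,q["p"],q["xy"],rect(p),np.percentile(p[:,2],[2,50,98]))
    if l[0]=="j": h=p[(p[:,2]>.095)&(p[:,2]<.13)&(p[:,0]<.48)];print("bar",len(h),rect(h) if len(h)>4 else 0, h[:,:2].mean(0))
E
```

```text
t 8.47 tcp [439.6  75.  208.3] yawY -162.2 z [ 0.001  0.    -1.   ] F [ 0.8 -0.5  1.1] w 52.1 gf 0.0 q [ 31.   6. -26.   0. -57. -13.]
0.6 [229.4, 147.2] [416.2, 218.9, 316.2, 135.6, 80.2] [0.00614403 0.03176269 0.04601622]
0.55 [290.2, 201.6] [529.6, 47.2, 324.7, 190.9, 89.3] [0.06798065 0.07359415 0.11274406]
glasses 0.53 [199.6, 235.1] [449.7, 324.5, 30.0, 100.4, 80.9] [0.01052243 0.03807773 0.04693781]
valet_tray 0.7 [197.0, 226.4] [450.7, 326.7, 108.2, 173.6, 80.7] [0.0080633  0.01256805 0.02000623]
jewelry_box 0.96 [306.7, 214.7] [514.1, 2.1, 230.4, 160.4, 89.9] [0.06893025 0.07351742 0.11256423]
bar 136 [448.0, 1.3, 107.6, 10.6, 89.3] [0.44791155 0.00202407]
```

Request:
drive_tool([
  [50,2.8,-24.3,0,0,0,-0.1037],
  [50,2.8,-24.3,0,0,0,-0.1037],
  [50,2.8,-24.3,0,0,0,-0.1037],
  [50,0,0,-20,0,0,0],
  [50,0,0,-20,0,0,0],
])

```text
time_s: 9.18
tcp_pos: [0.4496, 0.0036, 0.1681]
ee_rot: [[0.004, -1.0, 0.004], [-1.0, -0.004, 0.001], [-0.001, -0.004, -1.0]]
wrist_force: [-0.0, 0.0, -1.0]
gripper_width: 0.501
gripper_force: 0.0
```

Request:
drive_tool([
  [40,0,0,-20,0,0,0],
  [40,0,0,-20,0,0,0],
  [40,0,0,-15,0,0,0],
  [40,0,0,-5,0,0,0],
  [40,0,0,0,0,0,0],
])

```text
time_s: 9.6
tcp_pos: [0.4478, 0.0038, 0.1065]
ee_rot: [[0.006, -1.0, -0.003], [-1.0, -0.006, -0.001], [0.001, 0.003, -1.0]]
wrist_force: [0.5, -0.4, 0.5]
gripper_width: 0.406
gripper_force: 0.0
```

Request:
drive_tool([
  [0,0,0,0,0,0,0],
  [0,0,0,0,0,0,0],
  [0,0,0,0,0,0,0],
  [0,0,0,0,0,0,0],
  [0,0,0,0,0,0,0],
])

```text
time_s: 10.02
tcp_pos: [0.4497, 0.0037, 0.1084]
ee_rot: [[0.005, -1.0, 0.004], [-1.0, -0.005, 0.001], [-0.001, -0.004, -1.0]]
wrist_force: [0.6, -1.0, 0.5]
gripper_width: 0.117
gripper_force: 30.1
```

Request:
drive_tool([
  [0,0,0,0,0,0,0],
  [0,0,0,0,0,0,0],
])

```text
time_s: 10.18
tcp_pos: [0.4497, 0.0036, 0.1084]
ee_rot: [[0.004, -1.0, 0.003], [-1.0, -0.004, 0.001], [-0.001, -0.003, -1.0]]
wrist_force: [2.5, -0.1, 1.7]
gripper_width: 0.117
gripper_force: 30.0
```

```bash
python3 - <<'E'
from st import *
hx,hz=594,65.5
px,pz=448.0,108.5
th=np.radians(np.arange(0,101,5))
x=-146*np.cos(th)+43*np.sin(th);z=146*np.sin(th)+43*np.cos(th)
for a,b in zip(np.diff(x),np.diff(z)): print(f"[{a:.1f},{b:.1f}]",end=" ")
E
```

```text
t 10.18 tcp [449.7   3.6 108.4] yawY -179.7 z [ 0.003  0.001 -1.   ] F [ 2.5 -0.1  1.7] w 10.2 gf 30.01394599210471 q [ 21.  14. -34.   0. -42. -21.]
[4.3,12.6] [5.4,12.1] [6.4,11.6] [7.4,11.0] [8.3,10.3] [9.2,9.6] [10.0,8.7] [10.7,7.8] [11.4,6.9] [11.9,5.8] [12.4,4.8] [12.8,3.7] [13.0,2.6] [13.2,1.4] [13.3,0.3] [13.2,-0.9] [13.1,-2.1] [12.9,-3.2] [12.6,-4.3] [12.1,-5.4]
```

Request:
drive_tool([
  [0,2.1,6.3,0,0,0,0],
])

```text
time_s: 10.27
tcp_pos: [0.4496, 0.0051, 0.1083]
ee_rot: [[0.007, -1.0, -0.004], [-1.0, -0.007, -0.009], [0.009, 0.004, -1.0]]
wrist_force: [8.1, -42.7, 1.6]
gripper_width: 0.113
gripper_force: 30.1
```

That row put the lift into y by mistake; taking it back.

Request:
drive_tool([
  [0,-2.1,-6.3,0,0,0,0],
  [0,0,0,0,0,0,0],
])

```text
time_s: 10.43
tcp_pos: [0.4497, 0.0045, 0.1083]
ee_rot: [[0.003, -1.0, 0.004], [-1.0, -0.003, 0.003], [-0.003, -0.004, -1.0]]
wrist_force: [2.2, 5.8, 1.4]
gripper_width: 0.111
gripper_force: 30.0
```

Request:
drive_tool([
  [0,2.1,0,6.3,0,0,0],
  [0,2.2,0,6.3,0,0,0],
  [0,2.7,0,6.1,0,0,0],
])

```text
time_s: 10.68
tcp_pos: [0.4558, 0.0044, 0.1258]
ee_rot: [[0.003, -1.0, 0.001], [-1.0, -0.003, 0.002], [-0.002, -0.001, -1.0]]
wrist_force: [4.1, 2.6, -6.9]
gripper_width: 0.117
gripper_force: 30.0
```

Request:
drive_tool([
  [0,2.7,0,6.0,0,0,0],
  [0,6.4,0,11.6,0,0,0],
  [0,7.4,0,11.0,0,0,0],
  [0,8.3,0,10.3,0,0,0],
  [0,9.2,0,9.6,0,0,0],
])

```text
time_s: 11.1
tcp_pos: [0.4861, 0.0042, 0.1732]
ee_rot: [[0.002, -1.0, -0.008], [-1.0, -0.002, 0.002], [-0.002, 0.008, -1.0]]
wrist_force: [-4.9, 6.4, -1.7]
gripper_width: 0.116
gripper_force: 30.0
```

Request:
drive_tool([
  [0,10.0,0,8.7,0,0,0],
  [0,10.7,0,7.8,0,0,0],
  [0,11.4,0,6.9,0,0,0],
  [0,11.9,0,5.8,0,0,0],
  [0,12.4,0,4.8,0,0,0],
])

```text
time_s: 11.52
tcp_pos: [0.5422, 0.0037, 0.2098]
ee_rot: [[0.004, -1.0, -0.009], [-1.0, -0.004, -0.0], [0.0, 0.009, -1.0]]
wrist_force: [-7.7, 3.6, 7.3]
gripper_width: 0.113
gripper_force: 30.0
```

Request:
drive_tool([
  [0,12.8,0,3.7,0,0,0],
  [0,13.0,0,2.6,0,0,0],
  [0,13.2,0,1.4,0,0,0],
  [0,13.3,0,0.3,0,0,0],
  [0,13.2,0,-0.9,0,0,0],
])

```text
time_s: 11.93
tcp_pos: [0.6099, 0.0034, 0.2167]
ee_rot: [[0.004, -1.0, -0.004], [-1.0, -0.004, -0.0], [0.0, 0.004, -1.0]]
wrist_force: [-2.0, 1.1, 2.6]
gripper_width: 0.117
gripper_force: 30.0
```

Request:
drive_tool([
  [0,13.1,0,-2.1,0,0,0],
  [0,12.9,0,-3.2,0,0,0],
  [0,12.6,0,-4.3,0,0,0],
  [0,12.1,0,-5.4,0,0,0],
  [0,0,0,0,0,0,0],
])

```text
time_s: 12.35
tcp_pos: [0.6629, 0.0032, 0.1995]
ee_rot: [[0.004, -1.0, -0.001], [-1.0, -0.004, -0.001], [0.001, 0.001, -1.0]]
wrist_force: [2.8, -1.8, -0.1]
gripper_width: 0.107
gripper_force: 30.1
```

```bash
python3 - <<'E'
from st import *
c=capture("side");save(c,"s3")
E
```

```text
t 12.35 tcp [662.9   3.2 199.5] yawY -179.8 z [-0.001 -0.001 -1.   ] F [ 2.8 -1.8 -0.1] w 9.3 gf 30.078128054738045 q [ 14.  27.   3.   0. -66. -14.]
```

View pics/s3.png

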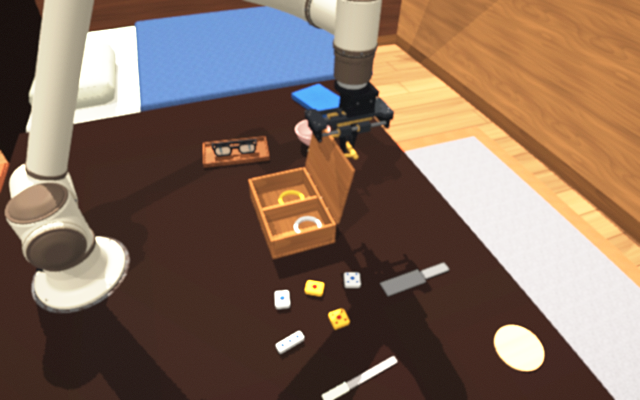

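Request:
drive_tool([
  [23,0,0,0,0,0,0],
  [23,0,0,0,0,0,0],
  [23,0,0,0,0,0,0],
  [23,0,0,15,0,0,0],
  [23,0,0,30,0,0,0],
])

```text
time_s: 12.82
tcp_pos: [0.6588, 0.0034, 0.2419]
ee_rot: [[0.004, -1.0, -0.01], [-1.0, -0.004, -0.0], [0.0, 0.01, -1.0]]
wrist_force: [0.4, -0.8, -0.1]
gripper_width: 0.227
gripper_force: 0.0
```

Request:
drive_tool([
  [23,0,0,40,0,0,0],
  [23,0,0,25,0,0,0],
  [60,-10,-40,0,0,0,0],
  [60,-10,-40,0,0,0,0],
  [60,-30,-40,0,0,0,0],
])

```text
time_s: 13.23
tcp_pos: [0.6171, -0.1109, 0.3106]
ee_rot: [[0.005, -1.0, 0.0], [-1.0, -0.005, 0.0], [-0.0, -0.0, -1.0]]
wrist_force: [0.5, -1.7, -0.2]
gripper_width: 0.375
gripper_force: 0.0
```

Request:
drive_tool([
  [60,-30,-40,0,0,0,0],
  [60,-30,-40,0,0,0,0],
  [60,-30,-25,0,0,0,0],
  [60,-10,-5,-10,0,0,0],
  [60,0,0,-10,0,0,0],
])

```text
time_s: 13.65
tcp_pos: [0.5241, -0.2082, 0.2922]
ee_rot: [[0.001, -1.0, 0.002], [-1.0, -0.001, 0.0], [-0.0, -0.002, -1.0]]
wrist_force: [-0.5, 0.2, -0.8]
gripper_width: 0.597
gripper_force: 0.0
```

```bash
cat > look.py <<'E'
from st import *
import sys
P=["gold_locket","gold_brooch","silver_locket","silver_clip","silver_brooch"]
def find(cams=("top","side"),names=P):
    for n in cams:
        c=capture(n)
        for l in names:
            for q in masks_of(l,c)[:2]:
                p=mask_pts(c,q["region"],s)
                if q["p"]<.25 or len(p)<10: continue
                m=np.median(p,axis=0);g=p[np.hypot(*(p-m)[:,:2].T)<.04]
                t=g[g[:,2]>np.percentile(g[:,2],90)-.006]
                print(n,l,round(q["p"],2),[int(v) for v in q["xy"]],len(p),"rect",rect(t),"z",np.round(np.percentile(g[:,2],[5,95])*1000))
    return c
if __name__=="__main__": find(sys.argv[1].split(","),(sys.argv[2].split(",") if len(sys.argv)>2 else P))
E
python3 look.py wrist,top gold_locket,gold_brooch,silver_locket,silver_clip,silver_brooch,gold_bangle,silver_bangle,glasses
python3 - <<'E'
from h import *
s=sense();c=capture("wrist");save(c,"w2")
E
```

```text
t 13.65 tcp [ 524.1 -208.2  292.2] yawY -180.0 z [ 0.002  0.    -1.   ] F [-0.5  0.2 -0.8] w 51.9 gf 0.0 q [ -5.  14.  -4.  -0. -72.   5.]
wrist gold_locket 0.65 [348, 141] 678 rect [499.7, -226.5, 28.0, 38.1, 62.2] z [11. 16.]
wrist gold_brooch 0.71 [326, 68] 978 rect [521.4, -314.1, 33.6, 34.5, 0.6] z [ 0. 16.]
wrist silver_locket 0.84 [406, 143] 770 rect [424.5, -229.6, 37.9, 30.3, 76.3] z [10. 16.]
wrist silver_clip 0.81 [429, 52] 784 rect [410.1, -328.7, 55.6, 18.5, 14.5] z [10. 16.]
wrist silver_brooch 0.86 [276, 138] 807 rect [587.0, -233.6, 33.5, 34.0, 71.1] z [ 6. 16.]
wrist silver_bangle 0.85 [308, 292] 350 rect [544.0, -29.2, 59.1, 20.5, 0.2] z [ 7. 17.]
top silver_brooch 0.28 [204, 162] 909 rect [703.4, 338.3, 32.7, 77.6, 65.0] z [ 2. 42.]
top gold_bangle 0.45 [280, 220] 15 rect [510.1, 67.6, 38.2, 7.8, 62.8] z [14. 20.]
top glasses 0.63 [270, 181] 278 rect [619.7, 86.0, 46.3, 4.0, 88.8] z [ 85. 220.]
top glasses 0.52 [202, 234] 256 rect [453.8, 321.0, 30.6, 76.6, 87.7] z [ 5. 46.]
```

View pics/w2.png

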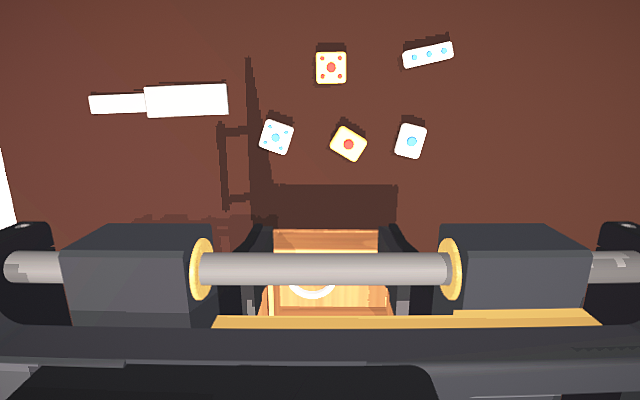

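Request:
drive_tool([
  [60,-2.8,-2.1,-18,0,0,0.1183],
  [60,-2.8,-2.1,-18,0,0,0.1183],
  [60,-2.8,-2.1,-18,0,0,0.1183],
  [60,-2.8,-2.1,-18,0,0,0.1183],
  [60,-2.8,-2.1,-18,0,0,0.1183],
])

```text
time_s: 15.02
tcp_pos: [0.5127, -0.2173, 0.2002]
ee_rot: [[0.566, -0.825, 0.0], [-0.825, -0.566, -0.0], [0.0, -0.0, -1.0]]
wrist_force: [0.5, 0.1, -0.3]
gripper_width: 0.598
gripper_force: 0.0
```

Request:
drive_tool([
  [60,-2.8,-2.1,-18,0,0,0.1183],
  [60,-2.8,-2.1,-18,0,0,0.1183],
  [60,-2.8,-2.1,-18,0,0,0.1183],
  [60,-2.6,-1.9,-18,0,0,0.1183],
  [60,0,0,0,0,0,0],
])

```text
time_s: 15.43
tcp_pos: [0.499, -0.225, 0.1253]
ee_rot: [[0.877, -0.481, -0.008], [-0.481, -0.877, 0.002], [-0.008, 0.002, -1.0]]
wrist_force: [-0.7, 0.2, -1.1]
gripper_width: 0.598
gripper_force: 0.0
```

```bash
python3 look.py wrist gold_locket; python3 look.py side gold_locket,gold_bangle,silver_bangle
```

```text
t 15.43 tcp [ 499.  -225.   125.3] yawY -118.7 z [-0.008  0.002 -1.   ] F [-0.7  0.2 -1.1] w 52.0 gf 0.0 q [ -7.  21. -19.  -0. -50.  69.]
wrist gold_locket 0.71 [325, 187] 1923 rect [500.1, -226.8, 29.8, 38.1, 60.2] z [ 9. 16.]
t 15.53 tcp [ 502.  -225.6  128.9] yawY -118.9 z [-0.001 -0.    -1.   ] F [-0.2 -1.   0.6] w 52.1 gf 0.0 q [ -7.  21. -19.   0. -50.  68.]
side gold_locket 0.68 [318, 287] 224 rect [497.3, -227.5, 30.7, 37.2, 60.1] z [ 6. 17.]
side gold_bangle 0.64 [280, 298] 238 rect [421.5, -231.7, 37.7, 28.9, 78.9] z [ 5. 17.]
side silver_bangle 0.62 [299, 223] 46 rect [518.5, -41.3, 40.8, 10.6, 64.0] z [10. 19.]
```

Request:
drive_tool([
  [60,-2,-1.2,-30,0,0,0],
  [60,0,0,-30,0,0,0],
  [60,0,0,-25,0,0,0],
  [60,0,0,-15,0,0,0],
  [60,0,0,-6,0,0,0],
])

```text
time_s: 16.15
tcp_pos: [0.499, -0.2263, 0.0212]
ee_rot: [[0.876, -0.482, -0.003], [-0.482, -0.876, 0.001], [-0.003, 0.001, -1.0]]
wrist_force: [0.4, 0.1, -0.2]
gripper_width: 0.601
gripper_force: 0.0
```

Request:
drive_tool([
  [20,0,0,0,0,0,0],
  [10,0,0,0,0,0,0],
  [0,0,0,0,0,0,0],
  [0,0,0,0,0,0,0],
  [0,0,0,0,0,0,0],
])

```text
time_s: 16.57
tcp_pos: [0.5009, -0.2267, 0.0242]
ee_rot: [[0.877, -0.481, 0.003], [-0.481, -0.877, -0.001], [0.003, -0.001, -1.0]]
wrist_force: [-0.7, -0.1, 2.2]
gripper_width: 0.34
gripper_force: 29.9
```

Request:
drive_tool([
  [0,0,0,0,0,0,0],
  [0,0,0,0,0,0,0],
])

```text
time_s: 16.73
tcp_pos: [0.5009, -0.2267, 0.0243]
ee_rot: [[0.877, -0.481, 0.003], [-0.481, -0.877, -0.001], [0.003, -0.001, -1.0]]
wrist_force: [-1.2, 1.0, 6.8]
gripper_width: 0.342
gripper_force: 29.9
```

Request:
drive_tool([
  [0,0,0,10,0,0,0],
  [0,0,0,30,0,0,0],
  [0,0,0,40,0,0,0],
  [0,0,0,40,0,0,0],
  [0,0,0,30,0,0,0],
])

```text
time_s: 17.15
tcp_pos: [0.5004, -0.2268, 0.1767]
ee_rot: [[0.877, -0.481, 0.003], [-0.481, -0.877, -0.001], [0.004, -0.001, -1.0]]
wrist_force: [-0.1, -0.0, 0.7]
gripper_width: 0.34
gripper_force: 29.9
```

Request:
drive_tool([
  [0,-3,30,0,0,0,0.1],
  [0,-3,30,0,0,0,0.1],
  [0,-3,30,0,0,0,0.1],
  [0,-3,30,0,0,0,0.1],
  [0,-3,30,0,0,0,0.1],
])

```text
time_s: 17.57
tcp_pos: [0.4842, -0.0754, 0.1735]
ee_rot: [[1.0, 0.002, 0.0], [0.002, -1.0, 0.0], [0.0, -0.0, -1.0]]
wrist_force: [1.5, -0.1, -0.1]
gripper_width: 0.341
gripper_force: 29.9
```

Request:
drive_tool([
  [0,-3,30,0,0,0,0],
  [0,-3,30,0,0,0,0],
  [0,-3,30,0,0,0,0],
  [0,-2,30,0,0,0,0],
  [0,0,14,0,0,0,0],
])

```text
time_s: 17.98
tcp_pos: [0.4733, 0.0599, 0.1735]
ee_rot: [[1.0, 0.0, 0.001], [0.0, -1.0, 0.001], [0.001, -0.001, -1.0]]
wrist_force: [-0.5, -0.2, -0.3]
gripper_width: 0.337
gripper_force: 29.9
```

```bash
python3 look.py wrist gold_bangle,silver_bangle,gold_locket
python3 - <<'E'
from h import *
s=sense();c=capture("wrist");save(c,"w3")
E
```

```text
t 17.98 tcp [473.3  59.9 173.5] yawY -90.0 z [ 0.001  0.001 -1.   ] F [-0.5 -0.2 -0.3] w 29.3 gf 29.91351842880249 q [ 27.  11. -25.  -0. -53.  63.]
wrist gold_bangle 0.71 [306, 87] 1914 rect [536.5, 57.2, 66.6, 65.4, 43.3] z [12. 17.]
wrist gold_bangle 0.7 [483, 113] 2269 rect [545.0, -51.0, 66.7, 67.0, 33.6] z [ 9. 17.]
wrist silver_bangle 0.83 [484, 95] 2452 rect [545.1, -51.2, 66.7, 67.4, 33.6] z [ 6. 17.]
wrist gold_locket 0.58 [325, 228] 2589 rect [480.4, 60.1, 29.9, 53.1, 89.0] z [156. 164.]
wrist gold_locket 0.51 [430, 8] 7466 rect [600.3, -5.5, 79.8, 2.6, 90.0] z [68. 94.]
```

View pics/w3.png

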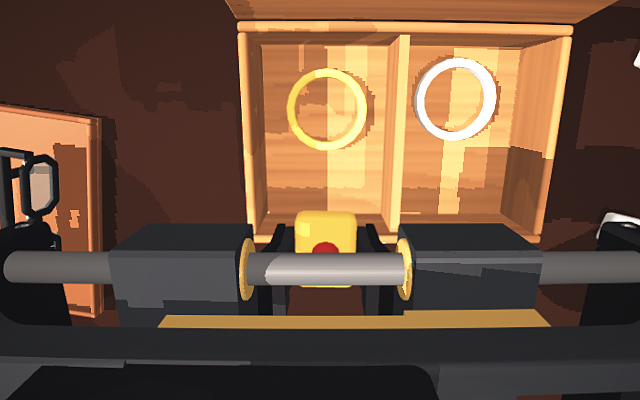

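Request:
drive_tool([
  [0,-5,-2,-30,0,0,0],
  [0,0,0,-35,0,0,0],
  [0,0,0,-35,0,0,0],
  [0,0,0,-26,0,0,0],
  [0,0,0,-12,0,0,0],
])

```text
time_s: 18.65
tcp_pos: [0.4667, 0.0532, 0.0318]
ee_rot: [[1.0, -0.005, -0.006], [-0.005, -1.0, -0.002], [-0.006, 0.003, -1.0]]
wrist_force: [0.7, 0.4, -0.5]
gripper_width: 0.344
gripper_force: 29.9
```

Request:
drive_tool([
  [46,0,0,0,0,0,0],
  [46,0,0,0,0,0,0],
  [46,0,0,0,0,0,0],
  [46,0,0,20,0,0,0],
  [46,0,0,30,0,0,0],
])

```text
time_s: 19.07
tcp_pos: [0.4676, 0.0546, 0.0846]
ee_rot: [[1.0, -0.003, -0.004], [-0.003, -1.0, -0.002], [-0.004, 0.002, -1.0]]
wrist_force: [0.8, -0.3, 0.8]
gripper_width: 0.454
gripper_force: 0.0
```

Request:
drive_tool([
  [60,0,0,40,0,0,0],
  [60,0,0,40,0,0,0],
  [60,4,-35,20,0,0,0],
  [60,4,-35,0,0,0,0],
  [60,4,-35,0,0,0,0],
])

```text
time_s: 19.48
tcp_pos: [0.4822, -0.0502, 0.189]
ee_rot: [[1.0, -0.0, 0.009], [-0.0, -1.0, 0.002], [0.009, -0.002, -1.0]]
wrist_force: [0.5, 0.3, 0.2]
gripper_width: 0.591
gripper_force: 0.0
```

Request:
drive_tool([
  [60,5,-35,0,0,0,0],
  [60,5,-35,0,0,0,0],
  [60,5,-35,0,0,0,0],
  [60,5,-35,0,0,0,0],
  [60,5,-35,0,0,0,0],
])

```text
time_s: 19.9
tcp_pos: [0.506, -0.2266, 0.1869]
ee_rot: [[1.0, -0.002, 0.004], [-0.002, -1.0, -0.0], [0.004, 0.0, -1.0]]
wrist_force: [0.9, 0.4, 0.2]
gripper_width: 0.6
gripper_force: 0.0
```

```bash
python3 look.py wrist; python3 look.py top
```

```text
t 19.9 tcp [ 506.  -226.6  186.9] yawY -90.1 z [ 0.004 -0.    -1.   ] F [0.9 0.4 0.2] w 52.2 gf 0.0 q [ -7.  18. -14.   0. -58.  97.]
wrist gold_locket 0.57 [39, 212] 628 rect [467.5, 53.8, 30.9, 35.1, 86.8] z [15. 22.]
wrist gold_brooch 0.62 [417, 159] 1413 rect [521.4, -313.8, 33.2, 34.6, 0.4] z [ 5. 16.]
wrist silver_locket 0.89 [330, 248] 328 rect [438.1, -232.1, 36.7, 9.4, 89.9] z [ 4. 14.]
wrist silver_brooch 0.97 [333, 91] 1510 rect [587.3, -234.4, 34.1, 34.2, 70.4] z [11. 16.]
t 20.2 tcp [ 505.7 -224.1  185.8] yawY -90.1 z [ 0.001  0.    -1.   ] F [ 0.7 -0.2 -0.7] w 52.4 gf 0.0 q [ -7.  18. -14.  -0. -58.  97.]
top gold_locket 0.46 [198, 247] 220 rect [418.9, 327.8, 26.7, 74.4, 79.1] z [10. 46.]
top silver_clip 0.46 [399, 253] 86 rect [407.0, -330.7, 50.2, 17.2, 13.2] z [ 9. 19.]
top silver_clip 0.42 [276, 220] 108 rect [530.1, 63.6, 66.0, 47.4, 30.2] z [ 7. 20.]
```

Request:
drive_tool([
  [62,5,-30.1,0,0,0,0.01],
  [62,5,-30.1,-10,0,0,0],
  [62,5,-30.1,-30,0,0,0],
  [62,0,0,-40,0,0,0],
  [62,0,0,-40,0,0,0],
])

```text
time_s: 20.92
tcp_pos: [0.5217, -0.3154, 0.0652]
ee_rot: [[1.0, 0.006, 0.003], [0.006, -1.0, -0.001], [0.003, 0.001, -1.0]]
wrist_force: [0.5, 0.5, -1.7]
gripper_width: 0.612
gripper_force: 0.0
```

Request:
drive_tool([
  [62,0,0,-30,0,0,0],
  [62,0,0,-13,0,0,0],
  [62,0,0,0,0,0,0],
])

```text
time_s: 21.17
tcp_pos: [0.5197, -0.3133, 0.0211]
ee_rot: [[1.0, 0.009, -0.005], [0.009, -1.0, 0.001], [-0.005, -0.001, -1.0]]
wrist_force: [0.3, -0.7, -0.1]
gripper_width: 0.623
gripper_force: 0.0
```

Request:
drive_tool([
  [10,0,0,0,0,0,0],
  [0,0,0,0,0,0,0],
  [0,0,0,0,0,0,0],
  [0,0,0,0,0,0,0],
  [0,0,0,0,0,0,0],
])

```text
time_s: 21.58
tcp_pos: [0.521, -0.314, 0.0229]
ee_rot: [[1.0, 0.008, 0.001], [0.008, -1.0, -0.0], [0.001, 0.0, -1.0]]
wrist_force: [0.6, 0.4, -0.2]
gripper_width: 0.384
gripper_force: 30.0
```

Request:
drive_tool([
  [0,0,0,0,0,0,0],
  [0,0,0,0,0,0,0],
])

```text
time_s: 21.75
tcp_pos: [0.521, -0.314, 0.0229]
ee_rot: [[1.0, 0.008, 0.001], [0.008, -1.0, -0.0], [0.001, 0.0, -1.0]]
wrist_force: [-0.5, 0.4, 1.1]
gripper_width: 0.382
gripper_force: 30.0
```

Request:
drive_tool([
  [0,0,0,10,0,0,0],
  [0,0,0,30,0,0,0],
  [0,0,0,40,0,0,0],
  [0,0,0,40,0,0,0],
  [0,0,0,30,0,0,0],
])

```text
time_s: 22.17
tcp_pos: [0.5214, -0.3146, 0.177]
ee_rot: [[1.0, 0.008, 0.004], [0.008, -1.0, -0.002], [0.004, 0.002, -1.0]]
wrist_force: [0.4, -0.8, 0.1]
gripper_width: 0.387
gripper_force: 30.0
```

Request:
drive_tool([
  [0,1.4,33.7,0,0,0,0],
  [0,1.4,33.7,0,0,0,0],
  [0,1.4,33.7,0,0,0,0],
  [0,1.4,33.7,0,0,0,0],
  [0,1.4,33.7,0,0,0,0],
])

```text
time_s: 22.58
tcp_pos: [0.5274, -0.1443, 0.1736]
ee_rot: [[1.0, 0.007, 0.001], [0.007, -1.0, -0.0], [0.001, 0.0, -1.0]]
wrist_force: [0.5, -0.3, -1.0]
gripper_width: 0.387
gripper_force: 30.0
```

Request:
drive_tool([
  [0,1.4,33.7,0,0,0,0],
  [0,1.4,33.7,0,0,0,0],
  [0,1.4,33.7,0,0,0,0],
  [0,1.4,33.7,0,0,0,0],
  [0,1.4,33.7,0,0,0,0],
])

```text
time_s: 23.0
tcp_pos: [0.5345, 0.0245, 0.1736]
ee_rot: [[1.0, 0.008, 0.001], [0.008, -1.0, 0.0], [0.001, -0.0, -1.0]]
wrist_force: [0.7, -1.6, -0.1]
gripper_width: 0.385
gripper_force: 30.0
```

Request:
drive_tool([
  [0,1.4,33.7,0,0,0,0],
  [0,0,0,0,0,0,0],
  [0,0,0,0,0,0,0],
])

```text
time_s: 23.25
tcp_pos: [0.5361, 0.0582, 0.1733]
ee_rot: [[1.0, 0.011, 0.001], [0.011, -1.0, 0.0], [0.001, -0.0, -1.0]]
wrist_force: [-1.4, 0.8, 0.0]
gripper_width: 0.384
gripper_force: 30.0
```

Request:
drive_tool([
  [0,0,-1,-30,0,0,0],
  [0,0,0,-35,0,0,0],
  [0,0,0,-35,0,0,0],
  [0,0,0,-23,0,0,0],
  [0,0,0,-8,0,0,0],
])

```text
time_s: 23.67
tcp_pos: [0.5335, 0.0536, 0.0384]
ee_rot: [[1.0, 0.006, -0.007], [0.006, -1.0, -0.003], [-0.007, 0.003, -1.0]]
wrist_force: [-1.8, 0.2, 1.5]
gripper_width: 0.387
gripper_force: 30.0
```

Request:
drive_tool([
  [0,0,0,0,0,0,0],
  [50,0,0,0,0,0,0],
  [50,0,0,0,0,0,0],
  [50,0,0,0,0,0,0],
  [50,0,0,20,0,0,0],
])

```text
time_s: 24.08
tcp_pos: [0.5345, 0.0551, 0.0604]
ee_rot: [[1.0, 0.007, -0.004], [0.007, -1.0, -0.001], [-0.004, 0.001, -1.0]]
wrist_force: [0.4, 0.3, -0.4]
gripper_width: 0.494
gripper_force: 0.0
```

Request:
drive_tool([
  [60,0,0,40,0,0,0],
  [60,0,0,40,0,0,0],
  [60,-4,-35,30,0,0,0],
  [60,-4,-35,20,0,0,0],
  [60,-4,-35,0,0,0,0],
])

```text
time_s: 24.5
tcp_pos: [0.5276, -0.0462, 0.1958]
ee_rot: [[1.0, 0.011, 0.014], [0.011, -1.0, 0.001], [0.014, -0.001, -1.0]]
wrist_force: [1.6, 0.5, -0.2]
gripper_width: 0.597
gripper_force: 0.0
```

Request:
drive_tool([
  [60,-5,-35,0,0,0,0],
  [60,-5,-35,0,0,0,0],
  [60,-5,-35,0,0,0,0],
  [60,-5,-35,0,0,0,0],
  [60,0,0,0,0,0,0],
])

```text
time_s: 24.92
tcp_pos: [0.5037, -0.1903, 0.1902]
ee_rot: [[1.0, 0.002, 0.002], [0.002, -1.0, -0.001], [0.002, 0.001, -1.0]]
wrist_force: [0.5, 0.3, 0.2]
gripper_width: 0.6
gripper_force: 0.0
```

```bash
python3 look.py wrist; python3 look.py side gold_brooch,silver_locket,silver_clip,silver_brooch,gold_locket
python3 - <<'E'
from h import *
s=sense();c=capture("wrist");save(c,"w4")
E
```

```text
t 24.92 tcp [ 503.7 -190.3  190.2] yawY -89.9 z [ 0.002 -0.001 -1.   ] F [0.5 0.3 0.2] w 52.2 gf 0.0 q [ -3.  16. -16.   0. -58.  94.]
wrist gold_locket 0.73 [75, 212] 1279 rect [465.8, 53.1, 30.4, 37.9, 88.8] z [12. 23.]
wrist gold_brooch 0.62 [59, 141] 1496 rect [538.1, 55.0, 35.3, 33.5, 89.7] z [12. 23.]
wrist silver_locket 0.75 [361, 245] 387 rect [436.0, -226.8, 13.1, 30.3, 2.2] z [ 5. 14.]
wrist silver_brooch 0.89 [372, 90] 1498 rect [587.4, -233.3, 34.2, 34.2, 69.0] z [11. 16.]
t 25.22 tcp [ 504.9 -184.9  189.2] yawY -89.4 z [ 0.001  0.    -1.   ] F [0.1 0.4 0.3] w 51.9 gf 0.0 q [ -3.  16. -16.  -0. -57.  93.]
side gold_brooch 0.61 [287, 197] 56 rect [529.2, 56.8, 20.3, 25.6, 4.9] z [18. 25.]
side silver_locket 0.49 [280, 299] 216 rect [421.1, -231.3, 38.9, 28.1, 78.7] z [ 6. 16.]
side silver_clip 0.64 [292, 342] 289 rect [407.8, -330.5, 56.1, 19.6, 15.3] z [ 6. 17.]
side silver_brooch 0.75 [350, 279] 228 rect [583.1, -235.5, 33.8, 33.9, 68.7] z [ 3. 17.]
side gold_locket 0.71 [290, 342] 299 rect [407.7, -329.8, 56.1, 20.0, 13.7] z [ 4. 17.]
side gold_locket 0.38 [270, 205] 57 rect [465.7, 53.8, 30.0, 20.7, 1.8] z [19. 25.]
```

View pics/w4.png

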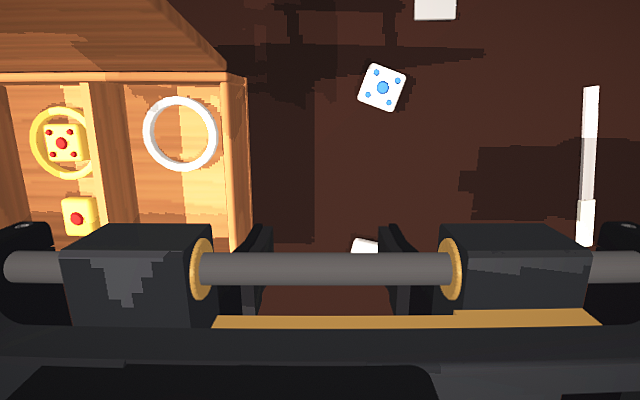

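Request:
drive_tool([
  [55,-19.4,-29,0,0,0,0.047],
  [55,-19.4,-29,-10,0,0,0.047],
  [55,-19.4,-29,-20,0,0,0.047],
  [55,-19.4,-29,-20,0,0,0.047],
  [55,-19.4,-29,-20,0,0,0.047],
])

```text
time_s: 25.98
tcp_pos: [0.4069, -0.3319, 0.1183]
ee_rot: [[0.97, 0.244, 0.001], [0.244, -0.97, -0.001], [0.001, 0.001, -1.0]]
wrist_force: [-0.0, -0.1, 0.9]
gripper_width: 0.55
gripper_force: 0.0
```

Request:
drive_tool([
  [50,0,0,0,0,0,0],
  [50,0,0,0,0,0,0],
  [50,0,0,0,0,0,0],
])

```text
time_s: 26.23
tcp_pos: [0.408, -0.3312, 0.1189]
ee_rot: [[0.971, 0.24, 0.001], [0.24, -0.971, -0.001], [0.0, 0.001, -1.0]]
wrist_force: [0.8, 0.4, 1.1]
gripper_width: 0.505
gripper_force: 0.0
```

```bash
python3 look.py wrist silver_clip; python3 look.py side silver_clip
```

```text
t 26.23 tcp [ 408.  -331.2  118.9] yawY -76.1 z [ 0.001 -0.001 -1.   ] F [0.8 0.4 1.1] w 43.9 gf 0.0 q [-21.  20. -23.   0. -47. 125.]
wrist silver_clip 0.64 [326, 190] 1780 rect [410.3, -330.0, 56.2, 17.7, 13.5] z [10. 16.]
t 26.33 tcp [ 408.9 -330.5  119.5] yawY -76.0 z [ 0.002 -0.001 -1.   ] F [-0.1  0.3  0.8] w 43.9 gf 0.0 q [-21.  20. -23.   0. -47. 125.]
side silver_clip 0.47 [285, 345] 163 rect [397.4, -333.1, 35.2, 17.0, 13.8] z [ 6. 17.]
```

Request:
drive_tool([
  [50,0,0,-30,0,0,0],
  [50,0,0,-30,0,0,0],
  [50,0,0,-22,0,0,0],
  [50,0,0,-15,0,0,0],
  [50,0,0,0,0,0,0],
])

```text
time_s: 26.85
tcp_pos: [0.4082, -0.3301, 0.0207]
ee_rot: [[0.97, 0.243, -0.002], [0.243, -0.97, 0.0], [-0.001, -0.001, -1.0]]
wrist_force: [-0.6, -0.6, -0.2]
gripper_width: 0.499
gripper_force: 0.0
```

Request:
drive_tool([
  [0,0,0,0,0,0,0],
  [0,0,0,0,0,0,0],
  [0,0,0,0,0,0,0],
  [0,0,0,0,0,0,0],
  [0,0,0,0,0,0,0],
])

```text
time_s: 27.27
tcp_pos: [0.4078, -0.3308, 0.0221]
ee_rot: [[0.971, 0.241, 0.001], [0.241, -0.971, -0.0], [0.001, 0.0, -1.0]]
wrist_force: [0.3, 0.5, 0.2]
gripper_width: 0.207
gripper_force: 1.9
```

Request:
drive_tool([
  [0,0,0,0,0,0,0],
  [0,0,0,0,0,0,0],
  [0,0,0,0,0,0,0],
])

```text
time_s: 27.52
tcp_pos: [0.4078, -0.3309, 0.0221]
ee_rot: [[0.971, 0.241, 0.001], [0.241, -0.971, -0.0], [0.001, 0.0, -1.0]]
wrist_force: [0.2, 2.3, 2.9]
gripper_width: 0.204
gripper_force: 30.0
```

Request:
drive_tool([
  [0,0,0,10,0,0,0],
  [0,0,0,30,0,0,0],
  [0,0,0,40,0,0,0],
  [0,0,0,40,0,0,0],
  [0,0,0,30,0,0,0],
])

```text
time_s: 27.93
tcp_pos: [0.4079, -0.3314, 0.1754]
ee_rot: [[0.971, 0.241, 0.003], [0.241, -0.971, -0.002], [0.002, 0.003, -1.0]]
wrist_force: [1.0, -1.0, -0.7]
gripper_width: 0.202
gripper_force: 30.0
```

Request:
drive_tool([
  [0,8.5,32.1,0,0,0,-0.0305],
  [0,8.5,32.1,0,0,0,-0.0305],
  [0,8.5,32.1,0,0,0,-0.0305],
  [0,8.5,32.1,0,0,0,-0.0305],
  [0,8.5,32.1,0,0,0,-0.0305],
])

```text
time_s: 28.35
tcp_pos: [0.4498, -0.1691, 0.1723]
ee_rot: [[0.996, 0.088, 0.001], [0.088, -0.996, 0.0], [0.001, 0.0, -1.0]]
wrist_force: [0.0, -0.8, -0.1]
gripper_width: 0.204
gripper_force: 30.0
```

Request:
drive_tool([
  [0,8.5,32.1,0,0,0,-0.0305],
  [0,8.5,32.1,0,0,0,-0.0305],
  [0,8.5,32.1,0,0,0,-0.0305],
  [0,0,0,0,0,0,0],
  [0,0,0,0,0,0,0],
])

```text
time_s: 28.77
tcp_pos: [0.4757, -0.0727, 0.172]
ee_rot: [[1.0, 0.002, 0.0], [0.002, -1.0, 0.0], [0.0, -0.0, -1.0]]
wrist_force: [-0.7, -0.4, -0.3]
gripper_width: 0.205
gripper_force: 30.0
```

Request:
drive_tool([
  [0,0,0,-30,0,0,0],
  [0,0,0,-38,0,0,0],
  [0,0,0,-38,0,0,0],
  [0,0,0,-22,0,0,0],
  [0,0,0,-6,0,0,0],
])

```text
time_s: 29.18
tcp_pos: [0.4722, -0.0756, 0.0343]
ee_rot: [[1.0, -0.003, -0.009], [-0.003, -1.0, -0.001], [-0.009, 0.001, -1.0]]
wrist_force: [0.2, -0.1, -0.4]
gripper_width: 0.206
gripper_force: 30.0
```

Request:
drive_tool([
  [0,0,0,0,0,0,0],
  [30,0,0,0,0,0,0],
  [30,0,0,0,0,0,0],
  [30,0,0,0,0,0,0],
  [30,0,0,20,0,0,0],
])

```text
time_s: 29.6
tcp_pos: [0.4739, -0.0743, 0.0566]
ee_rot: [[1.0, -0.002, -0.004], [-0.002, -1.0, -0.0], [-0.004, 0.0, -1.0]]
wrist_force: [-0.5, -0.3, -0.4]
gripper_width: 0.298
gripper_force: 0.0
```

Request:
drive_tool([
  [30,0,0,40,0,0,0],
  [60,0,0,40,0,0,0],
  [60,-8,-30,40,0,0,0],
  [60,-8,-30,0,0,0,0],
  [60,-8,-30,0,0,0,0],
])

```text
time_s: 30.02
tcp_pos: [0.4547, -0.1593, 0.175]
ee_rot: [[1.0, 0.001, 0.01], [0.001, -1.0, -0.0], [0.01, 0.0, -1.0]]
wrist_force: [0.9, -0.6, -1.0]
gripper_width: 0.516
gripper_force: 0.0
```

Request:
drive_tool([
  [65,-8,-30,0,0,0,-0.06],
  [65,-8,-30,0,0,0,-0.06],
  [65,-12,-6,-20,0,0,-0.06],
  [65,0,0,-20,0,0,-0.06],
  [65,0,0,0,0,0,0],
])

```text
time_s: 30.43
tcp_pos: [0.4221, -0.2249, 0.1289]
ee_rot: [[0.97, -0.242, -0.004], [-0.242, -0.97, 0.002], [-0.005, -0.001, -1.0]]
wrist_force: [0.8, 0.4, -0.9]
gripper_width: 0.645
gripper_force: 0.0
```

```bash
python3 look.py wrist silver_locket,silver_brooch,silver_clip; python3 look.py side silver_locket,silver_clip
```

```text
t 30.43 tcp [ 422.1 -224.9  128.9] yawY -104.0 z [-0.004  0.002 -1.   ] F [ 0.8  0.4 -0.9] w 56.1 gf 0.0 q [ -9.  15. -28.  -0. -47.  85.]
wrist silver_locket 0.95 [333, 188] 1857 rect [424.7, -230.6, 38.0, 29.5, 75.9] z [ 9. 16.]
wrist silver_clip 0.72 [110, 167] 1003 rect [478.7, -85.9, 41.3, 55.6, 89.8] z [19. 23.]
t 30.63 tcp [ 426.4 -224.7  132.3] yawY -103.7 z [ 0.003 -0.001 -1.   ] F [-0.1  0.5 -0.1] w 56.6 gf 0.0 q [ -8.  15. -28.   0. -47.  85.]
side silver_locket 0.68 [279, 299] 233 rect [421.6, -232.1, 36.3, 29.6, 78.4] z [ 5. 16.]
side silver_clip 0.7 [329, 165] 2970 rect [623.0, -14.4, 76.9, 10.1, 89.4] z [ 77. 222.]
```

Request:
drive_tool([
  [65,-3.2,-6.3,-30,0,0,0],
  [65,0,0,-35,0,0,0],
  [65,0,0,-30,0,0,0],
  [65,0,0,-15,0,0,0],
  [65,0,0,0,0,0,0],
])

```text
time_s: 31.2
tcp_pos: [0.422, -0.2307, 0.0204]
ee_rot: [[0.972, -0.236, -0.002], [-0.236, -0.972, -0.0], [-0.002, 0.001, -1.0]]
wrist_force: [0.2, 0.1, 0.4]
gripper_width: 0.649
gripper_force: 0.0
```

Request:
drive_tool([
  [0,0,0,0,0,0,0],
  [0,0,0,0,0,0,0],
  [0,0,0,0,0,0,0],
  [0,0,0,0,0,0,0],
  [0,0,0,0,0,0,0],
])

```text
time_s: 31.62
tcp_pos: [0.4221, -0.231, 0.0209]
ee_rot: [[0.971, -0.238, 0.001], [-0.238, -0.971, -0.0], [0.001, -0.0, -1.0]]
wrist_force: [1.0, 1.1, 1.4]
gripper_width: 0.433
gripper_force: 30.0
```

Request:
drive_tool([
  [0,0,0,0,0,0,0],
  [0,0,0,0,0,0,0],
])

```text
time_s: 31.78
tcp_pos: [0.4221, -0.231, 0.0209]
ee_rot: [[0.971, -0.238, 0.001], [-0.238, -0.971, -0.0], [0.001, -0.0, -1.0]]
wrist_force: [0.1, 1.2, 2.8]
gripper_width: 0.435
gripper_force: 30.0
```

Request:
drive_tool([
  [0,0,0,10,0,0,0],
  [0,0,0,30,0,0,0],
  [0,0,0,40,0,0,0],
  [0,0,0,40,0,0,0],
  [0,0,0,30,0,0,0],
])

```text
time_s: 32.2
tcp_pos: [0.4222, -0.2314, 0.1736]
ee_rot: [[0.971, -0.238, 0.003], [-0.238, -0.971, -0.001], [0.003, 0.0, -1.0]]
wrist_force: [0.9, 0.5, -0.6]
gripper_width: 0.428
gripper_force: 30.0
```

Request:
drive_tool([
  [0,10.5,31,0,0,0,0.04],
  [0,10.5,31,0,0,0,0.04],
  [0,10.5,31,0,0,0,0.04],
  [0,10.5,31,0,0,0,0.04],
  [0,10.5,31,0,0,0,0.04],
])

```text
time_s: 32.62
tcp_pos: [0.4741, -0.0748, 0.1706]
ee_rot: [[0.999, -0.04, -0.0], [-0.04, -0.999, 0.0], [-0.0, -0.0, -1.0]]
wrist_force: [0.2, -1.0, -0.9]
gripper_width: 0.432
gripper_force: 30.0
```

Request:
drive_tool([
  [0,10.5,31,0,0,0,0.04],
  [0,0,0,0,0,0,0],
  [0,0,0,0,0,0,0],
])

```text
time_s: 32.87
tcp_pos: [0.4848, -0.0437, 0.1703]
ee_rot: [[1.0, 0.002, -0.001], [0.002, -1.0, -0.0], [-0.001, 0.0, -1.0]]
wrist_force: [-0.6, -0.6, -0.3]
gripper_width: 0.433
gripper_force: 30.0
```

```bash
python3 look.py wrist silver_locket,silver_clip,silver_bangle
python3 - <<'E'
from h import *
s=sense();c=capture("wrist");save(c,"w5")
E
```

```text
t 32.87 tcp [484.8 -43.7 170.3] yawY -89.9 z [-0.001 -0.    -1.   ] F [-0.6 -0.6 -0.3] w 37.6 gf 29.992695450782776 q [ 14.  13. -24.  -0. -53.  76.]
wrist silver_locket 0.57 [322, 234] 2847 rect [494.2, -43.4, 37.7, 15.7, 89.3] z [156. 164.]
wrist silver_clip 0.61 [362, 184] 1203 rect [479.5, -71.9, 55.3, 22.3, 2.0] z [18. 23.]
wrist silver_bangle 0.91 [367, 111] 1970 rect [545.4, -52.0, 65.4, 65.6, 89.1] z [11. 17.]
```

View pics/w5.png

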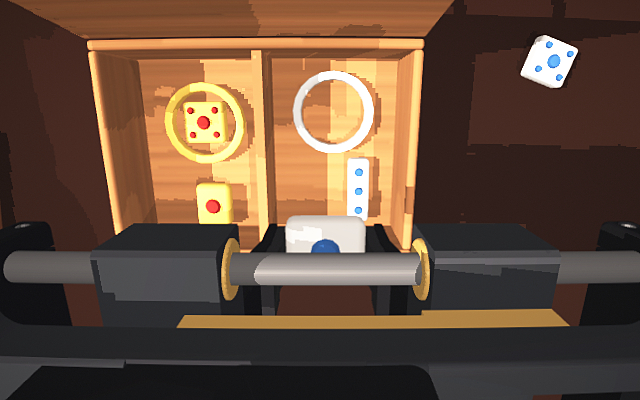

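Request:
drive_tool([
  [0,0,0.5,-30,0,0,0],
  [0,0,0,-35,0,0,0],
  [0,0,0,-35,0,0,0],
  [0,0,0,-20,0,0,0],
  [0,0,0,-6,0,0,0],
])

```text
time_s: 33.53
tcp_pos: [0.482, -0.0459, 0.0414]
ee_rot: [[1.0, -0.003, -0.007], [-0.003, -1.0, -0.001], [-0.007, 0.001, -1.0]]
wrist_force: [-0.5, 0.1, -0.1]
gripper_width: 0.433
gripper_force: 30.0
```

Request:
drive_tool([
  [0,0,0,0,0,0,0],
  [0,0,0,0,0,0,0],
  [50,0,0,0,0,0,0],
  [50,0,0,0,0,0,0],
  [50,0,0,0,0,0,0],
])

```text
time_s: 33.95
tcp_pos: [0.4857, -0.0444, 0.046]
ee_rot: [[1.0, -0.001, 0.003], [-0.001, -1.0, 0.001], [0.003, -0.001, -1.0]]
wrist_force: [0.2, -0.1, 0.5]
gripper_width: 0.493
gripper_force: 0.0
```

Request:
drive_tool([
  [50,0,0,20,0,0,0],
  [50,0,0,40,0,0,0],
  [60,0,0,40,0,0,0],
  [60,10,-30,20,0,0,-0.06],
  [60,10,-30,20,0,0,-0.06],
])

```text
time_s: 34.37
tcp_pos: [0.5057, -0.1041, 0.1885]
ee_rot: [[0.993, -0.12, 0.006], [-0.12, -0.993, 0.001], [0.006, -0.001, -1.0]]
wrist_force: [1.5, 0.6, 0.0]
gripper_width: 0.582
gripper_force: 0.0
```

Request:
drive_tool([
  [62,15,-30,0,0,0,-0.06],
  [62,15,-30,0,0,0,-0.06],
  [62,20,-30,-20,0,0,-0.06],
  [62,20,-30,-20,0,0,-0.04],
  [62,10,-11,-10,0,0,0],
])

```text
time_s: 34.78
tcp_pos: [0.5855, -0.2387, 0.133]
ee_rot: [[0.941, -0.339, -0.0], [-0.339, -0.941, -0.0], [-0.0, 0.0, -1.0]]
wrist_force: [0.2, -0.5, -0.1]
gripper_width: 0.618
gripper_force: 0.0
```

Request:
drive_tool([
  [62,0,0,0,0,0,0],
  [62,0,0,0,0,0,0],
])

```text
time_s: 34.95
tcp_pos: [0.5844, -0.2361, 0.134]
ee_rot: [[0.942, -0.336, -0.001], [-0.336, -0.942, 0.0], [-0.001, 0.0, -1.0]]
wrist_force: [-0.3, 0.4, -0.2]
gripper_width: 0.619
gripper_force: 0.0
```

```bash
python3 look.py wrist silver_brooch,silver_locket; python3 look.py side silver_brooch
```

```text
t 34.95 tcp [ 584.4 -236.1  134. ] yawY -109.6 z [-0.001  0.    -1.   ] F [-0.3  0.4 -0.2] w 53.8 gf 0.0 q [ -7.  28.  -7.  -0. -56.  78.]
wrist silver_brooch 0.57 [325, 189] 1784 rect [588.0, -234.5, 33.7, 33.6, 71.1] z [11. 16.]
t 35.1 tcp [ 584.9 -234.8  136.1] yawY -109.5 z [ 0.002 -0.    -1.   ] F [0.5 0.2 0. ] w 53.9 gf 0.0 q [ -7.  28.  -7.   0. -56.  78.]
side silver_brooch 0.72 [349, 281] 267 rect [582.9, -234.9, 32.2, 34.3, 73.3] z [-1. 16.]
```

Request:
drive_tool([
  [62,1,0,-30,0,0,0],
  [62,0,0,-35,0,0,0],
  [62,0,0,-32,0,0,0],
  [62,0,0,-16,0,0,0],
  [62,0,0,0,0,0,0],
])

```text
time_s: 35.62
tcp_pos: [0.5851, -0.2345, 0.0212]
ee_rot: [[0.943, -0.332, -0.003], [-0.332, -0.943, -0.0], [-0.002, 0.001, -1.0]]
wrist_force: [0.4, 0.3, 0.4]
gripper_width: 0.62
gripper_force: 0.0
```

Request:
drive_tool([
  [0,0,0,0,0,0,0],
  [0,0,0,0,0,0,0],
  [0,0,0,0,0,0,0],
  [0,0,0,0,0,0,0],
  [0,0,0,0,0,0,0],
])

```text
time_s: 36.03
tcp_pos: [0.586, -0.2354, 0.0222]
ee_rot: [[0.942, -0.334, 0.001], [-0.334, -0.942, -0.0], [0.001, -0.0, -1.0]]
wrist_force: [0.5, 1.1, 1.3]
gripper_width: 0.388
gripper_force: 30.0
```

Request:
drive_tool([
  [0,0,0,0,0,0,0],
  [0,0,0,0,0,0,0],
])

```text
time_s: 36.2
tcp_pos: [0.586, -0.2354, 0.0222]
ee_rot: [[0.942, -0.334, 0.001], [-0.334, -0.942, -0.0], [0.001, -0.0, -1.0]]
wrist_force: [-1.2, 1.7, 4.2]
gripper_width: 0.388
gripper_force: 30.0
```

Request:
drive_tool([
  [0,0,0,10,0,0,0],
  [0,-4,0,30,0,0,0],
  [0,-8,0,40,0,0,0],
  [0,-10,0,40,0,0,0],
  [0,-10,0,30,0,0,0],
])

```text
time_s: 36.62
tcp_pos: [0.5542, -0.2361, 0.1752]
ee_rot: [[0.943, -0.334, 0.003], [-0.334, -0.943, -0.001], [0.004, 0.0, -1.0]]
wrist_force: [0.8, 0.9, -0.1]
gripper_width: 0.389
gripper_force: 30.0
```

Request:
drive_tool([
  [0,-10,30.7,0,0,0,0.068],
  [0,0,30.7,0,0,0,0.068],
  [0,0,30.7,0,0,0,0.068],
  [0,0,30.7,0,0,0,0.068],
  [0,0,30.7,0,0,0,0.068],
])

```text
time_s: 37.03
tcp_pos: [0.5434, -0.081, 0.1722]
ee_rot: [[1.0, 0.002, 0.001], [0.002, -1.0, 0.0], [0.001, -0.0, -1.0]]
wrist_force: [0.5, 0.6, -0.1]
gripper_width: 0.388
gripper_force: 30.0
```

Request:
drive_tool([
  [0,0,30.4,0,0,0,0],
  [0,0,0,0,0,0,0],
  [0,0,0,0,0,0,0],
])

```text
time_s: 37.28
tcp_pos: [0.5437, -0.0504, 0.1721]
ee_rot: [[1.0, 0.002, 0.0], [0.002, -1.0, -0.0], [0.0, 0.0, -1.0]]
wrist_force: [-0.5, -0.6, -0.3]
gripper_width: 0.388
gripper_force: 30.0
```

Request:
drive_tool([
  [0,0,-0.8,-30,0,0,0],
  [0,0,0,-35,0,0,0],
  [0,0,0,-35,0,0,0],
  [0,0,0,-22,0,0,0],
  [0,0,0,-8,0,0,0],
])

```text
time_s: 37.7
tcp_pos: [0.5411, -0.054, 0.038]
ee_rot: [[1.0, -0.003, -0.007], [-0.003, -1.0, -0.001], [-0.007, 0.001, -1.0]]
wrist_force: [-0.4, -0.8, -0.5]
gripper_width: 0.384
gripper_force: 30.0
```

Request:
drive_tool([
  [0,0,0,0,0,0,0],
  [0,0,0,0,0,0,0],
  [48,0,0,0,0,0,0],
  [48,0,0,0,0,0,0],
  [48,0,0,0,0,0,0],
])

```text
time_s: 38.12
tcp_pos: [0.5448, -0.0524, 0.0432]
ee_rot: [[1.0, -0.001, 0.003], [-0.001, -1.0, 0.001], [0.003, -0.001, -1.0]]
wrist_force: [0.1, 0.7, -0.1]
gripper_width: 0.471
gripper_force: 0.0
```

Request:
drive_tool([
  [48,0,0,20,0,0,0],
  [48,0,0,40,0,0,0],
  [48,0,0,40,0,0,0],
  [30,-25,10,40,0,0,0],
  [30,-30,20,20,0,0,0],
])

```text
time_s: 38.53
tcp_pos: [0.4953, -0.0241, 0.2011]
ee_rot: [[1.0, -0.003, 0.01], [-0.003, -1.0, 0.001], [0.01, -0.001, -1.0]]
wrist_force: [0.5, 1.5, 0.7]
gripper_width: 0.399
gripper_force: 0.0
```

Request:
drive_tool([
  [23,-30,20,20,0,0,0],
  [23,-15,0,20,0,0,0],
  [23,0,0,0,0,0,0],
  [23,0,0,0,0,0,0],
])

```text
time_s: 38.87
tcp_pos: [0.4472, -0.0033, 0.2385]
ee_rot: [[1.0, 0.0, 0.006], [0.0, -1.0, 0.002], [0.006, -0.002, -1.0]]
wrist_force: [0.2, 0.4, -0.3]
gripper_width: 0.241
gripper_force: 0.0
```

```bash
python3 - <<'E'
from st import *
c=capture("wrist");save(c,"w6")
q=masks_of("lid_handle",c)
for k in q[:2]: print(k["p"],k["xy"])
E
```

```text
t 38.87 tcp [447.2  -3.3 238.5] yawY -90.0 z [ 0.006  0.002 -1.   ] F [ 0.2  0.4 -0.3] w 21.0 gf 0.0 q [ 21.   4. -24.   0. -62.  70.]
0.64 [328.2, 4.1]
0.17 [265.8, 79.6]
```

View pics/w6.png

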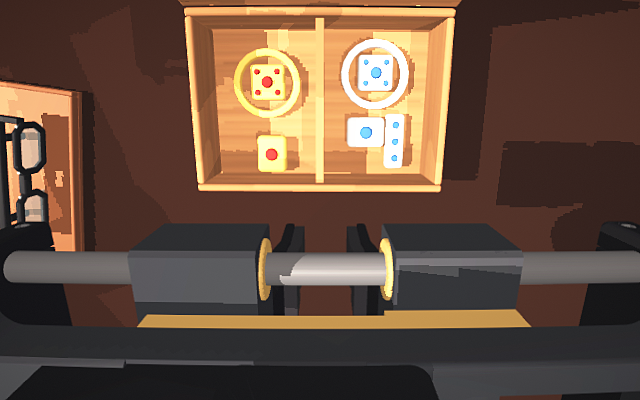

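Request:
drive_tool([
  [23,0,0,35,0,0,-0.1122],
  [23,0,0,35,0,0,-0.1122],
  [23,18,0.5,10,0,0,-0.1122],
  [23,18,0.5,0,0,0,-0.1122],
  [23,18,0.5,0,0,0,-0.1122],
])

```text
time_s: 39.38
tcp_pos: [0.5027, -0.0025, 0.3161]
ee_rot: [[0.843, -0.538, 0.0], [-0.538, -0.843, 0.0], [0.0, -0.0, -1.0]]
wrist_force: [0.9, 0.2, -0.1]
gripper_width: 0.234
gripper_force: 0.0
```

Request:
drive_tool([
  [23,18,0.5,0,0,0,-0.1122],
  [23,18,0.5,0,0,0,-0.1122],
  [23,18,0.5,0,0,0,-0.1122],
  [23,18,0.5,0,0,0,-0.1122],
  [23,18,0.5,0,0,0,-0.1122],
])

```text
time_s: 39.8
tcp_pos: [0.5926, -0.0003, 0.3138]
ee_rot: [[0.427, -0.904, -0.004], [-0.904, -0.427, -0.001], [-0.001, 0.004, -1.0]]
wrist_force: [0.2, 0.4, 0.3]
gripper_width: 0.23
gripper_force: 0.0
```

Request:
drive_tool([
  [23,18,0.5,0,0,0,-0.1122],
  [23,18,0.5,0,0,0,-0.1122],
  [23,18,0.5,0,0,0,-0.1122],
  [23,18,0.5,0,0,0,-0.1122],
  [23,0,0,0,0,0,0],
])

```text
time_s: 40.22
tcp_pos: [0.6659, 0.0017, 0.3118]
ee_rot: [[-0.006, -1.0, -0.004], [-1.0, 0.006, -0.001], [0.001, 0.004, -1.0]]
wrist_force: [0.3, -0.0, -0.4]
gripper_width: 0.231
gripper_force: 0.0
```

Request:
drive_tool([
  [23,0,0,0,0,0,0],
  [23,0,0,0,0,0,0],
])

```text
time_s: 40.38
tcp_pos: [0.6631, 0.0018, 0.3144]
ee_rot: [[-0.0, -1.0, -0.003], [-1.0, 0.0, -0.001], [0.001, 0.003, -1.0]]
wrist_force: [-0.3, 0.8, 0.3]
gripper_width: 0.234
gripper_force: 0.0
```

```bash
python3 - <<'E'
from st import *
for n in("wrist","side"):
    c=capture(n);save(c,n[0]+"7")
    v,u=np.nonzero(c["z_map"]>0);p=world(c,np.c_[u,v],None,s)
    rgb=c["frame"][v,u].astype(int)
    m=(p[:,0]>.62)&(p[:,0]<.70)&(abs(p[:,1])<.058)&(p[:,2]>.17)&(p[:,2]<.215)&(rgb[:,0]-rgb[:,2]>60)&(rgb[:,1]>.6*rgb[:,0])
    if m.sum(): print(n,m.sum(),np.percentile(p[m],[5,50,95],axis=0).round(4).tolist())
E
```

```text
t 40.38 tcp [663.1   1.8 314.4] yawY 180.0 z [-0.003 -0.001 -1.   ] F [-0.3  0.8  0.3] w 20.3 gf 0.0 q [ 14.  24.  14.  -0. -80. -14.]
wrist 2382 [[0.6362, -0.0463, 0.2035], [0.6604, -0.0148, 0.2065], [0.6669, 0.0422, 0.2092]]
side 193 [[0.6398, -0.048, 0.2023], [0.6549, -0.0039, 0.207], [0.6615, 0.0469, 0.2095]]
```

View pics/w7.png

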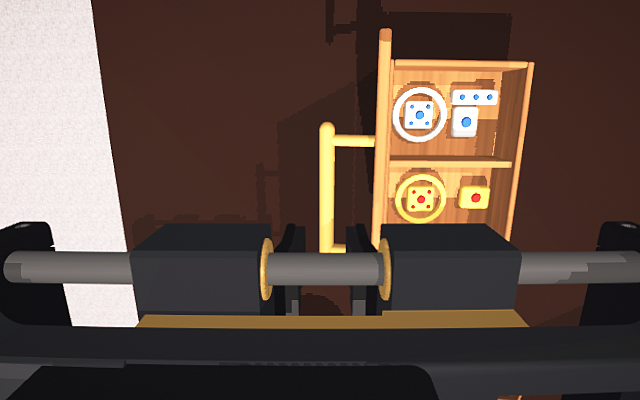

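Request:
drive_tool([
  [24,-2,0,-20,0,0,0],
  [24,0,0,-20,0,0,0],
  [24,0,0,-15,0,0,0],
  [24,0,0,0,0,0,0],
  [24,0,0,0,0,0,0],
])

```text
time_s: 40.9
tcp_pos: [0.6606, 0.002, 0.2612]
ee_rot: [[-0.0, -1.0, -0.001], [-1.0, 0.0, -0.001], [0.001, 0.001, -1.0]]
wrist_force: [-0.7, 1.1, 1.3]
gripper_width: 0.239
gripper_force: 0.0
```

Request:
drive_tool([
  [24,0,0,-10,0,0,0],
  [24,0,0,-10,0,0,0],
  [24,0,0,-10,0,0,0],
  [24,0,0,0,0,0,0],
])

```text
time_s: 41.23
tcp_pos: [0.6598, 0.0022, 0.2283]
ee_rot: [[-0.001, -1.0, -0.005], [-1.0, 0.001, 0.0], [0.0, 0.005, -1.0]]
wrist_force: [-0.8, -0.3, -1.2]
gripper_width: 0.239
gripper_force: 0.0
```

```bash
python3 - <<'E'
from st import *
c=capture("side")
cv2.imwrite("pics/s8.png",cv2.resize(c["frame"][60:240,240:440,::-1],(800,600) if 0 else (660,594),interpolation=cv2.INTER_CUBIC))
E
```

```text
t 41.23 tcp [659.8   2.2 228.3] yawY 179.9 z [-0.005  0.    -1.   ] F [-0.8 -0.3 -1.2] w 20.8 gf 0.0 q [ 14.  26.   5.  -0. -69. -14.]
```

View pics/s8.png

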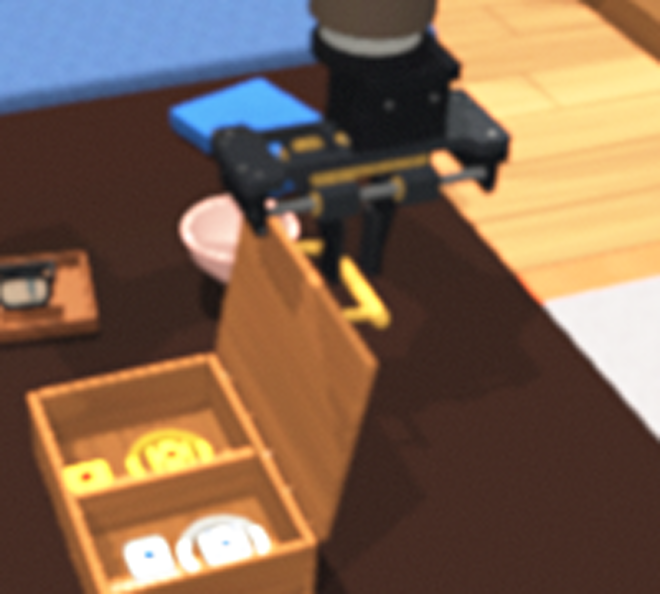

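The view shows the fingers standing either side of the bar (about pixel 350,270), clear of the lid. I'll lower the last part and grip.

Request:
drive_tool([
  [24,1,0,-7,0,0,0],
  [24,0,0,-7,0,0,0],
  [24,0,0,-6,0,0,0],
  [24,0,0,-5,0,0,0],
  [24,0,0,0,0,0,0],
])

```text
time_s: 41.7
tcp_pos: [0.6614, 0.0022, 0.2044]
ee_rot: [[-0.001, -1.0, -0.003], [-1.0, 0.001, -0.0], [0.0, 0.003, -1.0]]
wrist_force: [-0.1, 0.3, -0.5]
gripper_width: 0.241
gripper_force: 0.0
```

Request:
drive_tool([
  [0,0,0,0,0,0,0],
  [0,0,0,0,0,0,0],
  [0,0,0,0,0,0,0],
  [0,0,0,0,0,0,0],
])

```text
time_s: 42.03
tcp_pos: [0.6622, 0.0022, 0.2064]
ee_rot: [[-0.001, -1.0, 0.0], [-1.0, 0.001, 0.0], [-0.0, -0.0, -1.0]]
wrist_force: [0.0, 0.7, 0.5]
gripper_width: 0.113
gripper_force: 30.0
```

```bash
python3 - <<'E'
from st import *
px,pz=s["tcp_pos"][0]*1000-594,s["tcp_pos"][2]*1000-65.5
print(np.hypot(px,pz),np.hypot(146,43))
a0=np.arctan2(43,-146);a=np.arctan2(pz,px);print("theta",np.degrees(a0-a))
th=np.radians(np.linspace(np.degrees(a0-a),0,21));r=152.2
x=r*np.cos(a0-th);z=r*np.sin(a0-th)
print([[round(float(i),1),round(float(j),1)] for i,j in zip(np.diff(x),np.diff(z))])
E
```

```text
t 42.03 tcp [662.2   2.2 206.4] yawY 179.9 z [ 0.  0. -1.] F [0.  0.7 0.5] w 9.8 gf 29.999814927577972 q [ 14.  27.   3.  -0. -66. -14.]
156.53691435301383 152.2005256232711
theta 99.4030534346565
[[-12.1, 5.2], [-12.5, 4.2], [-12.8, 3.1], [-13.1, 1.9], [-13.2, 0.8], [-13.2, -0.4], [-13.1, -1.5], [-12.9, -2.6], [-12.7, -3.7], [-12.3, -4.8], [-11.8, -5.9], [-11.3, -6.9], [-10.6, -7.8], [-9.9, -8.7], [-9.1, -9.5], [-8.3, -10.3], [-7.3, -11.0], [-6.4, -11.6], [-5.3, -12.1], [-4.3, -12.5]]
```

Request:
drive_tool([
  [0,-12.1,0,5.2,0,0,0],
  [0,-12.5,0,4.2,0,0,0],
  [0,-12.8,0,3.1,0,0,0],
  [0,-13.1,0,1.9,0,0,0],
  [0,-13.2,0,0.8,0,0,0],
])

```text
time_s: 42.45
tcp_pos: [0.6009, 0.0025, 0.2235]
ee_rot: [[-0.001, -1.0, 0.009], [-1.0, 0.001, 0.001], [-0.001, -0.009, -1.0]]
wrist_force: [3.4, 0.0, 0.7]
gripper_width: 0.119
gripper_force: 30.0
```

Request:
drive_tool([
  [0,-13.2,0,-0.4,0,0,0],
  [0,-13.1,0,-1.5,0,0,0],
  [0,-12.9,0,-2.6,0,0,0],
  [0,-12.7,0,-3.7,0,0,0],
  [0,-12.3,0,-4.8,0,0,0],
])

```text
time_s: 42.87
tcp_pos: [0.5367, 0.0029, 0.2107]
ee_rot: [[-0.0, -1.0, 0.009], [-1.0, 0.0, 0.002], [-0.002, -0.009, -1.0]]
wrist_force: [2.3, 1.8, 2.6]
gripper_width: 0.116
gripper_force: 30.0
```

Request:
drive_tool([
  [0,-11.8,0,-5.9,0,0,0],
  [0,-11.3,0,-6.9,0,0,0],
  [0,-10.6,0,-7.8,0,0,0],
  [0,-9.9,0,-8.7,0,0,0],
  [0,-9.1,0,-9.5,0,0,0],
])

```text
time_s: 43.28
tcp_pos: [0.4835, 0.0032, 0.1714]
ee_rot: [[-0.0, -1.0, 0.008], [-1.0, 0.0, 0.002], [-0.002, -0.008, -1.0]]
wrist_force: [2.8, 1.6, 0.8]
gripper_width: 0.111
gripper_force: 30.0
```

Request:
drive_tool([
  [0,-8.3,0,-10.3,0,0,0],
  [0,-7.3,0,-11.0,0,0,0],
  [0,-3.2,0,-5.8,0,0,0],
  [0,-3.2,0,-5.8,0,0,0],
])

```text
time_s: 43.62
tcp_pos: [0.4606, 0.0032, 0.1374]
ee_rot: [[-0.001, -1.0, 0.004], [-1.0, 0.001, 0.002], [-0.002, -0.004, -1.0]]
wrist_force: [-0.6, 4.8, 3.1]
gripper_width: 0.112
gripper_force: 30.0
```

Request:
drive_tool([
  [0,-2.7,0,-6,0,0,0],
  [0,-2.6,0,-6,0,0,0],
  [0,-2.2,0,-6,0,0,0],
  [0,-2.1,0,-6,0,0,0],
  [0,0,0,0,0,0,0],
])

```text
time_s: 44.03
tcp_pos: [0.4506, 0.0032, 0.1122]
ee_rot: [[-0.001, -1.0, 0.002], [-1.0, 0.001, 0.002], [-0.002, -0.002, -1.0]]
wrist_force: [0.9, 6.8, -2.6]
gripper_width: 0.117
gripper_force: 30.0
```

Request:
drive_tool([
  [0,0,0,-1,0,0,0],
  [0,0,0,0,0,0,0],
])

```text
time_s: 44.2
tcp_pos: [0.4504, 0.0032, 0.1116]
ee_rot: [[-0.001, -1.0, 0.001], [-1.0, 0.001, 0.002], [-0.002, -0.001, -1.0]]
wrist_force: [-0.8, 5.6, 0.1]
gripper_width: 0.113
gripper_force: 30.0
```

```bash
python3 - <<'E'
from st import *
E
```

```text
t 44.2 tcp [450.4   3.2 111.6] yawY 179.9 z [ 0.001  0.002 -1.   ] F [-0.8  5.6  0.1] w 9.9 gf 30.00312566757202 q [ 21.  14. -33.  -0. -43. -21.]
```

Request:
drive_tool([
  [0,0,0,-1,0,0,0],
  [0,0,0,0,0,0,0],
])

```text
time_s: 44.37
tcp_pos: [0.4502, 0.0032, 0.1107]
ee_rot: [[-0.001, -1.0, 0.0], [-1.0, 0.001, 0.002], [-0.002, -0.0, -1.0]]
wrist_force: [-1.9, 7.2, 1.4]
gripper_width: 0.115
gripper_force: 30.0
```

Request:
drive_tool([
  [0,0,0,-1,0,0,0],
  [0,0,0,0,0,0,0],
])

```text
time_s: 44.53
tcp_pos: [0.4499, 0.0032, 0.1097]
ee_rot: [[-0.001, -1.0, -0.0], [-1.0, 0.001, 0.002], [-0.002, 0.0, -1.0]]
wrist_force: [-3.1, 6.8, 1.7]
gripper_width: 0.111
gripper_force: 30.0
```

Request:
drive_tool([
  [0,0,0,-1,0,0,0],
  [0,0,0,0,0,0,0],
])

```text
time_s: 44.7
tcp_pos: [0.4498, 0.0032, 0.109]
ee_rot: [[-0.001, -1.0, -0.001], [-1.0, 0.001, 0.001], [-0.001, 0.001, -1.0]]
wrist_force: [-4.0, 8.2, 4.9]
gripper_width: 0.111
gripper_force: 30.0
```

Request:
drive_tool([
  [0,0,0,-1,0,0,0],
  [0,0,0,0,0,0,0],
])

```text
time_s: 44.87
tcp_pos: [0.4498, 0.0031, 0.1089]
ee_rot: [[-0.001, -1.0, -0.001], [-1.0, 0.001, 0.001], [-0.001, 0.001, -1.0]]
wrist_force: [-6.9, 7.8, 12.4]
gripper_width: 0.113
gripper_force: 30.0
```

Request:
drive_tool([
  [0,0,0,-1,0,0,0],
  [0,0,0,0,0,0,0],
])

```text
time_s: 45.03
tcp_pos: [0.4498, 0.0031, 0.1087]
ee_rot: [[-0.0, -1.0, -0.0], [-1.0, 0.0, 0.001], [-0.001, 0.0, -1.0]]
wrist_force: [-10.0, 8.8, 18.9]
gripper_width: 0.112
gripper_force: 30.0
```

```bash
cat > lid.py <<'E'
from st import *
for n in("top","side"):
    c=capture(n)
    v,u=np.nonzero(c["z_map"]>0);p=world(c,np.c_[u,v])
    m=(p[:,2]>.06)&(p[:,2]<.095)&(abs(p[:,1])<.105)
    for a,b in((.440,.465),(.47,.5),(.52,.55),(.56,.59)):
        k=m&(p[:,0]>a)&(p[:,0]<b)
        if k.sum()>20: print(n,a,k.sum(),np.round(np.median(p[k,2])*1000,1))
E
python3 lid.py
```

```text
t 45.03 tcp [449.8   3.1 108.7] yawY 180.0 z [-0.     0.001 -1.   ] F [-10.    8.8  18.9] w 9.7 gf 30.013587176799774 q [ 21.  14. -34.  -0. -42. -21.]
top 0.44 161 73.3
top 0.47 310 73.6
top 0.52 384 73.3
top 0.56 651 73.6
side 0.44 347 73.8
side 0.47 582 73.5
side 0.52 648 73.6
side 0.56 610 73.6
```

Request:
drive_tool([
  [40,0,0,0,0,0,0],
  [40,0,0,0,0,0,0],
  [40,0,0,0,0,0,0],
  [40,0,0,0,0,0,0],
  [40,0,0,0,0,0,0],
])

```text
time_s: 45.55
tcp_pos: [0.4498, 0.0019, 0.1063]
ee_rot: [[-0.001, -1.0, -0.001], [-1.0, 0.001, -0.001], [0.001, 0.001, -1.0]]
wrist_force: [0.6, -0.0, 0.5]
gripper_width: 0.368
gripper_force: 0.0
```

Request:
drive_tool([
  [40,0,0,15,0,0,0],
  [40,0,0,30,0,0,0],
  [40,0,0,40,0,0,0],
  [40,0,0,40,0,0,0],
  [40,0,0,30,0,0,0],
])

```text
time_s: 45.97
tcp_pos: [0.4506, 0.0019, 0.2648]
ee_rot: [[-0.001, -1.0, 0.003], [-1.0, 0.001, -0.0], [0.0, -0.003, -1.0]]
wrist_force: [1.3, -0.0, 0.1]
gripper_width: 0.4
gripper_force: 0.0
```

Request:
drive_tool([
  [40,0,-35,0,0,0,0],
  [40,0,-35,0,0,0,0],
  [40,0,-35,0,0,0,0],
  [40,0,-35,0,0,0,0],
  [40,0,-35,0,0,0,0],
])

```text
time_s: 46.38
tcp_pos: [0.4495, -0.1745, 0.2615]
ee_rot: [[-0.001, -1.0, -0.0], [-1.0, 0.001, -0.0], [0.0, 0.0, -1.0]]
wrist_force: [1.0, 0.9, 0.5]
gripper_width: 0.401
gripper_force: 0.0
```

Request:
drive_tool([
  [40,0,0,0,0,0,0],
  [40,0,0,0,0,0,0],
  [40,0,0,0,0,0,0],
  [40,0,0,0,0,0,0],
])

```text
time_s: 46.72
tcp_pos: [0.4499, -0.1721, 0.2614]
ee_rot: [[0.0, -1.0, -0.0], [-1.0, -0.0, 0.0], [-0.0, 0.0, -1.0]]
wrist_force: [-1.2, -0.2, -0.1]
gripper_width: 0.404
gripper_force: 0.0
```

```bash
python3 lid.py; python3 look.py top glasses,bowl,nail_file,shoehorn; python3 - <<'E'
from h import *
c=capture("side");save(c,"s9")
E
```

```text
t 46.72 tcp [ 449.9 -172.1  261.4] yawY -180.0 z [-0.  0. -1.] F [-1.2 -0.2 -0.1] w 35.1 gf 0.0 q [ -2.   7. -17.  -0. -66.   2.]
top 0.52 590 73.6
top 0.56 647 73.3
side 0.44 383 73.7
side 0.47 549 73.6
side 0.52 461 73.6
side 0.56 549 73.5
t 46.82 tcp [ 450.1 -171.8  261.6] yawY -179.9 z [ 0.  0. -1.] F [-0.2 -0.   0.4] w 34.5 gf 0.0 q [ -2.   7. -17.  -0. -66.   2.]
top glasses 0.56 [199, 245] 270 rect [423.1, 327.7, 29.6, 77.6, 82.8] z [11. 47.]
top bowl 0.68 [206, 161] 871 rect [709.1, 336.2, 30.2, 76.0, 49.8] z [ 3. 43.]
top nail_file 0.61 [435, 220] 160 rect [510.3, -441.6, 76.6, 13.1, 8.0] z [0. 8.]
top shoehorn 0.77 [387, 162] 425 rect [716.0, -278.5, 79.1, 34.1, 0.9] z [1. 9.]
```

View pics/s9.png

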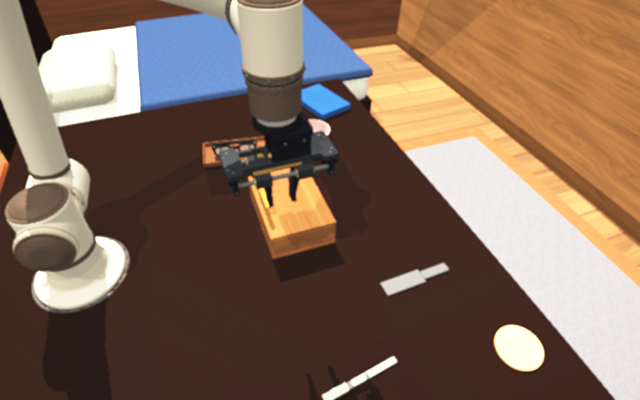

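The side view shows the lid shut (box at about pixel 295,210), the glasses in the tray (235,150), no jewelry left on the nightstand, and the bowl, file and shoehorn where they were. I'm handing in.

```bash
python3 -c "
from station import finish_job
print(finish_job())"
```

```text
the job is handed in; nothing more can be done
None
```

The job is handed in at about 47 s: the glasses are in the tray, all five pieces found (two gold, three silver) are in with their own metal, the lid is fully shut, and the bowl, nail file and shoehorn were left alone; one mistyped row pulled the handle sideways with about 43 N before I reversed it.

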